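Fetch the pickle jar from behind the vessels

ROBOT

A 6-joint arm with a two-finger parallel gripper is mounted at the origin on the work surface. World frame = base frame: x ahead of the robot, y to its left, z up, the work surface at z = 0. Lengths are in m, angles in degrees, forces in N, time in s.
With the tool pointing down it reaches from about 0.3 to 0.75 m from the base axis. Payload 8.5 kg.
Tool frame: the origin (TCP) lies midway between the tips of the shut fingers; the grasp point (between the pads) lies 19 mm behind it; z points along the fingers, y is the direction in which the jaws open and shut (so a half turn about z gives the same grasp; the last joint's range is limited). The gripper opens to 85 mm and grips with 20 to 120 N. Pads are 22 mm wide; open, the fingers measure 114 mm over their backs; the gripper's body (76 mm by 85 mm) begins 54 mm behind the grasp point. The pads swing forward as they close: fully open they stand 13 mm farther back than shut.
Start: joints at [64.612, 21.807, 74.336, -0, 83.858, -12.336], TCP at [0.124, 0.536, 0.231] pointing down, gripper open.
Joint ranges: [-178.18, 178.18], [-50.72, 133.34], [12.68, 142.11], [-81.47, 261.47], [9.98, 163.14], [-165.26, 165.26]. Speed limits (degrees/s): [136.94, 136.94, 180, 180, 180, 180].

INTERFACE

Orientations are given as a 3x3 rotation matrix whose columns are the frame's x, y, z axes.
In Python, from rig import status, eyes, env gives the robot as it stands. The module is installed in compiled form; this text tells all that it offers.
- The arm moves only by the tool play_rows, never from a script. Its argument "targets" is text: rows parted by semicolons, each of 5 numbers parted by spaces: the shift along the tool's x, y, z in m, then the turn about the tool's z in rad, then the closure, from 0 (fully open) to 1 (shut). A call has 1 to 5 rows; each row is the pose to reach, as a shift and turn from the pose commanded when the call began, along the tool's axes at that moment; what a row does not reach only later rows make up. A row lasts 1/10 s, in which the tool goes at most 50 mm and 8.59 degrees, less where a joint would pass 70% of its speed; a pose out of reach is approached as far as the arm can. A call with a gripper value outside its range is refused whole. The fingers move at their own pace and stop on an object; "force" is the grip in N (left out, the last holds). Time passes only in rows, so rows that repeat a pose let the fingers close. It gives the time, the measured TCP pose, the force and the opening at its end, in the units of the state.
- status.observe(): the state, without advancing time (a new reading comes with each control period).
- eyes.get_image(name): name is "scene" or "top"; returns a dict with "pixels" (384x512x3 uint8, red, green, blue), "range_z" (384x512 float32, m along the optical axis (not along the pixel's ray), 0 where there is no reading), "mtx" (3x3 intrinsics, pixels), "k1" (the pictures are not rectified: a ray, as slopes to the right and down, at radius r is drawn at 1 + k1 r^2 times it, then the intrinsics apply), "world_to_cam" (4x4, takes a point from world to camera coordinates). Camera axes: x right, y up, looking along -z (the intrinsics and any distortion apply to the point x, -y, -z); pixel columns grow to the right and rows downward; lengths in m; the calibration is good to about 2 mm. A picture is of the moment at which its call begins.
- env.close_job(): hands the job in, once; it reports no verdict.
The state is a dict: "time_s": time; "q": joint angles; "qvel": joint speeds; "joint_efforts": joint torques, N m; "position": TCP position; "tool_rot": TCP orientation; "ft_force": force on the tool from outside, world axes, zero at the start; "wrist_torque": the same for the moment, N m; "grip_width": finger opening in m.
Only numpy, scipy, OpenCV 4.12 (cv2) and the standard library are available. Lean on these libraries where they do the work, as an engineer would, in place of code of your own. Each camera call takes 0.05 s, during which the arm holds its last target.

TASK

Move the steel tumbler, the green measuring cup and the brass canister from the teak stand onto the blue mat so that all three stand there together while the little lidded jar is still in its place; then fetch the jar, set it down gently in the middle of the round cork coaster on the grinding slab, and only after that put the three back, each exactly where it stood on the stand at the start. Keep all four upright throughout, and leave the green scoop and the small steel bowl where they are.

Things in the scene. Friction and masses are not known exactly. Their poses are not given: they have to be found in the camera images.
- tumbler: Open stainless steel drinking tumbler, 95 mm tall, outside diameter 52 mm at the foot widening to 58 mm at 90 mm and 60 mm at the rim, 2.5 mm wall, about 0.15 kg. Standing at the start on the teak stand, in one of its three outer ringed places (which one varies). Origin: centre of its underside; z up; round, so its yaw means nothing.
- measure: Open green plastic measuring cup, round, no handle, 90 mm tall, outside diameter 56 mm at the foot and 58 mm at the rim, 3 mm wall, about 0.08 kg. Standing at the start on the teak stand, in one of its three outer ringed places (which one varies). Origin: centre of its underside; z up; round, so its yaw means nothing.
- canister: Closed brass canister with a stepped brass lid, 58 mm diameter straight-sided up to 83 mm, lid 54 mm wide up to 98 mm total height, about 0.22 kg. Standing at the start on the teak stand, in one of its three outer ringed places (which one varies). Origin: centre of its underside; z up; round, so its yaw means nothing.
- jar: White ceramic pickle jar with dark blue lid and ball knob: 60 mm diameter, straight-sided from 10 to 60 mm above its foot, lid 52 mm wide at 66 to 71 mm, 79 mm tall in all, about 0.28 kg. Starts on the stand's inner place, behind the three others, with about 15 mm between it and each of them. Origin: centre of its underside; z up; round.
- stand: Fixed dark teak stand, 220 (its x) by 240 mm (its y), 12 mm thick; a rail on its +x edge rises 20 mm above its top (inner face x = 102 mm). Pale 72 mm rings mark four places, centres (x, y) in mm: (-30, 0), (32, 74), (32, -74) for the three vessels, (45, 0) for the jar. Origin: centre of underside; x points away from the robot to the rail (within 0.3 rad of world x), z up.
- mat: Fixed flat blue plastic mat, 160 mm (its x) by 250 mm (its y), 4 mm thick, empty at the start: the side area. Origin: centre of its underside; z up.
- slab: Fixed black granite grinding slab, 200 mm (its x) by 260 mm (its y), 50 mm thick. Its granite roller, 60 mm thick and 220 mm long, lies fixed on it along y at x = +60 mm, top 110 mm above the ledge. The front half (x below +25 mm) carries the coaster and the scoop. Origin: centre of its underside; z up.
- coaster: Fixed round cork coaster, 90 mm diameter, 4 mm thick, lying on the front half of the slab, towards its -y end. Origin: centre of its underside (its top 4 mm above that); z up, axes parallel to the slab's.
- scoop: Bystander: loose green plastic scoop lying on the slab beside the coaster (towards +y), 105 mm long along its x, 44 mm wide, 24 mm tall, handle to its -x. Origin: underside, near its middle. Leave alone.
- bowl: Bystander: loose small stainless steel bowl on the ledge, 84 mm diameter, 32 mm tall. Origin: centre of its underside. Leave alone.
Mind the look-alikes: they are no part of the job. Of the things like the measure, leave any that is pink, purple or red; of the rest the larger one is meant.

How it is judged (in metres and radians):
On the way, in this order (a step that is already met when the one before it is completed fails the run):
1. tumbler, measuring cup and canister all stand released on the blue mat while the jar is still in its place (within 25 mm) (x of tumbler in the frame of mat between -0.078 and 0.078 m and y of tumbler in the frame of mat between -0.123 and 0.123 m and z of tumbler in the frame of mat between -0.002 and 0.01 m and linear speed of each of tumbler, measure, canister below 0.02 m/s and angular speed of each of tumbler, measure, canister below 0.2 rad/s and angle between each of tumbler, measure, canister's own z axis and vertical below 0.12 rad and contact force between the fingers and tumbler below 0.2 N and x of measure in the frame of mat between -0.078 and 0.078 m and y of measure in the frame of mat between -0.123 and 0.123 m and z of measure in the frame of mat between -0.002 and 0.01 m and contact force between the fingers and measure below 0.2 N and x of canister in the frame of mat between -0.078 and 0.078 m and y of canister in the frame of mat between -0.123 and 0.123 m and z of canister in the frame of mat between -0.002 and 0.01 m and contact force between the fingers and canister below 0.2 N and distance of jar from where it was at the start of the episode below 0.025 m), for 0.2 s.
2. the jar stands released on the coaster, within 15 mm of its centre, while the three others still stand on the mat (horizontal distance between jar and coaster below 0.015 m and z of jar in the frame of coaster between -0.002 and 0.01 m and linear speed of each of jar, tumbler, measure, canister below 0.02 m/s and angular speed of each of jar, tumbler, measure, canister below 0.2 rad/s and angle between each of jar, tumbler, measure, canister's own z axis and vertical below 0.12 rad and contact force between the fingers and jar below 0.2 N and x of tumbler in the frame of mat between -0.078 and 0.078 m and y of tumbler in the frame of mat between -0.123 and 0.123 m and z of tumbler in the frame of mat between -0.002 and 0.01 m and contact force between the fingers and tumbler below 0.2 N and x of measure in the frame of mat between -0.078 and 0.078 m and y of measure in the frame of mat between -0.123 and 0.123 m and z of measure in the frame of mat between -0.002 and 0.01 m and contact force between the fingers and measure below 0.2 N and x of canister in the frame of mat between -0.078 and 0.078 m and y of canister in the frame of mat between -0.123 and 0.123 m and z of canister in the frame of mat between -0.002 and 0.01 m and contact force between the fingers and canister below 0.2 N), for 0.2 s.
At the end, for the whole second after the job is handed in: The jar stands upright and released on the coaster, its centre within 15 mm of the coaster's; the tumbler, the measuring cup and the canister each stand upright, released and at rest on the stand within 15 mm of where that same one stood at the start (horizontal distance between jar and coaster below 0.015 m and z of jar in the frame of coaster between -0.002 and 0.01 m and linear speed of each of jar, tumbler, measure, canister below 0.02 m/s and angular speed of each of jar, tumbler, measure, canister below 0.2 rad/s and angle between each of jar, tumbler, measure, canister's own z axis and vertical below 0.12 rad and contact force between the fingers and jar below 0.2 N and distance of each of tumbler, measure, canister from where it was at the start of the episode below 0.015 m and contact force between the fingers and tumbler below 0.2 N and contact force between the fingers and measure below 0.2 N and contact force between the fingers and canister below 0.2 N); the robot touches nothing.
It fails at once if one of the four vessels tipped by more than 30 degrees (angle between any of tumbler, measure, canister, jar's own z axis and vertical above 0.52 rad).
It fails at once if the jar dropped or banged onto the coaster or slab (over 60 N) (contact force between jar and coaster above 60 N or contact force between jar and slab above 60 N).
It fails at once if the scoop or the bowl shifted by more than 25 mm (distance of any of scoop, bowl from where it was at the start of the episode above 0.025 m).
It also fails if it takes over 128 s, if anything falls off the work surface, if the arm or the gripper's body presses on something with over 40 N, if the wrist force passes 120 N, or if a joint passes its speed limit or range.

## Working session

There is one attempt and no reset: what is moved stays moved. The work goes in short steps, Python scripts to look and compute and a tool call to move; the robot and the scene stay as the last step left them, time stands still between calls to the robot, and variables do not carry over. Pictures are saved under pics/ and viewed, and the job is handed in when it is done.

Besides the shell and the picture viewer there is one more tool, called after "Request:" by a JSON object that holds its "fn" and its "kwargs". play_rows: Moves the arm, as the interface text tells. Its arguments: {"type":"object","properties":{"targets":{"type":"string"},"force":{"type":"number"}},"required":["targets"]}

```bash
mkdir -p pics; ls; cat > h.py <<'E'
import numpy as np, cv2
from rig import status, eyes, env
def grab(n,tag):
    d=eyes.get_image(n); cv2.imwrite(f'pics/{tag}.png',cv2.cvtColor(d['pixels'],cv2.COLOR_RGB2BGR)); return d
def rays(d,uv):
    K=np.array(d['mtx'],float); uv=np.atleast_2d(np.array(uv,float))
    x=(uv[:,0]-K[0,2])/K[0,0]; y=(uv[:,1]-K[1,2])/K[1,1]
    rd=np.hypot(x,y); r=rd.copy()
    for _ in range(30): r=rd/(1+d['k1']*r*r)
    s=np.where(rd>0,r/np.maximum(rd,1e-12),1)
    dc=np.stack([x*s,-y*s,-np.ones_like(x)],1)
    T=np.array(d['world_to_cam']); R=T[:3,:3]; c=-R.T@T[:3,3]
    return c, dc@R   # point at depth z: c+z*dir
def onplane(d,uv,z):
    c,r=rays(d,uv); t=(z-c[2])/r[:,2]; return c+t[:,None]*r
def cloud(d):
    H,W=d['range_z'].shape
    v,u=np.mgrid[:H,:W]; c,r=rays(d,np.stack([u.ravel(),v.ravel()],1))
    return (c+d['range_z'].ravel()[:,None]*r).reshape(H,W,3)
def proj(d,P):
    T=np.array(d['world_to_cam']);p=np.atleast_2d(P)@T[:3,:3].T+T[:3,3]
    x=p[:,0]/-p[:,2];y=-p[:,1]/-p[:,2];s=1+d['k1']*(x*x+y*y);K=np.array(d['mtx'])
    return np.stack([K[0,0]*x*s+K[0,2],K[1,1]*y*s+K[1,2]],1)
E
python3 - <<'E'
from h import *
import pickle
for n in('scene','top'):
    d=grab(n,n+'0'); pickle.dump(d,open(n+'0.pkl','wb')); T=np.array(d['world_to_cam']);print(n,d['mtx'],d['k1'],-T[:3,:3].T@T[:3,3])
print(status.observe())
E
```

```text
pics
scene [[352.95013318   0.         254.41010077]
 [  0.         352.95013318 188.56864689]
 [  0.           0.           1.        ]] 0.008257154934715504 [1.03540805 0.31102235 0.69135492]
top [[368.72356356   0.         248.08176755]
 [  0.         368.72356356 195.64173751]
 [  0.           0.           1.        ]] -0.05171015983831605 [0.41412724 0.01241853 1.12505434]
{'time_s': 0.1, 'q': array([ 6.46127229e+01,  2.18363307e+01,  7.43761051e+01,  1.72342301e-03,
        8.38591404e+01, -1.23367401e+01]), 'qvel': array([ 0.0708288 , -0.07183172, -0.18557766,  0.07775593,  0.0404214 ,
       -0.00422278]), 'joint_efforts': array([ 4.16705880e-03, -4.49217868e+01, -2.31655902e+01, -2.25147660e-04,
        3.69691697e-03,  1.03735755e-05]), 'position': array([0.12409181, 0.5355669 , 0.23080636]), 'tool_rot': array([[-9.74170457e-01,  2.25813207e-01, -5.62611682e-04],
       [ 2.25813714e-01,  9.74169863e-01, -1.11578080e-03],
       [ 2.96121305e-04, -1.21400612e-03, -9.99999219e-01]]), 'ft_force': array([ 0.98583598,  0.48758764, -0.46039248]), 'wrist_torque': array([ 0.00159471, -0.03529404,  0.0015796 ]), 'grip_width': 0.08560954073161617}
```

View pics/scene0.png

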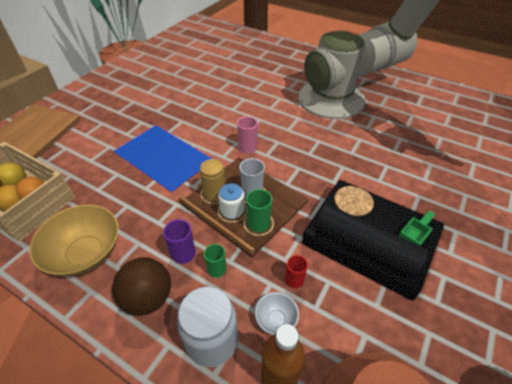

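View pics/top0.png

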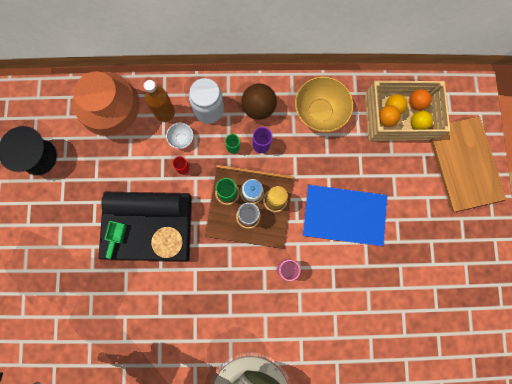

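```bash
python3 - <<'E'
from h import *
import pickle
for n in('scene','top'):
    d=pickle.load(open(n+'0.pkl','rb')); 
    print(n,proj(d,[[0,0,0],[.124,.536,.23],[.4,0,0],[.4,.3,0]]).round(0).tolist())
    P=cloud(d)
    for uv in ([(227,190),(252,190),(276,198),(248,215),(345,215),(167,242),(112,240),(180,136),(250,230),(25,150),(233,143),(160,205)] if n=='top' else [(259,195),(230,190),(211,167),(252,165),(160,155),(354,200),(415,228)]):
        print(uv,P[uv[1],uv[0]].round(3))
E
```

```text
scene [[331.0, 99.0], [551.0, 108.0], [275.0, 168.0], [380.0, 212.0]]
(259, 195) [0.572 0.048 0.084]
(230, 190) [ 0.598 -0.014  0.09 ]
(211, 167) [ 0.575 -0.082  0.11 ]
(252, 165) [ 0.499 -0.015  0.087]
(160, 155) [ 0.529 -0.305  0.007]
(354, 200) [0.447 0.236 0.055]
(415, 228) [0.452 0.381 0.052]
top [[250.0, 395.0], [22.0, 379.0], [248.0, 256.0], [148.0, 258.0]]
(227, 190) [0.601 0.06  0.013]
(252, 190) [ 0.588 -0.014  0.082]
(276, 198) [ 0.56  -0.08   0.109]
(248, 215) [ 0.523 -0.003  0.014]
(345, 215) [ 0.52  -0.301  0.003]
(167, 242) [0.445 0.233 0.053]
(112, 240) [0.452 0.387 0.071]
(180, 136) [0.777 0.207 0.006]
(250, 230) [ 0.478 -0.008  0.011]
(25, 150) [0.713 0.643 0.1  ]
(233, 143) [0.753 0.041 0.   ]
(160, 205) [0.546 0.244 0.104]
```

```bash
python3 - <<'E'
import cv2
a=cv2.imread('pics/top0.png')[150:275,90:400];b=cv2.imread('pics/scene0.png')[120:290,140:310]
cv2.imwrite('pics/c1.png',cv2.resize(a,None,fx=2.5,fy=2.5,interpolation=2));cv2.imwrite('pics/c2.png',cv2.resize(b,None,fx=3.5,fy=3.5,interpolation=2))
E
```

```text
(no output)
```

View pics/c1.png

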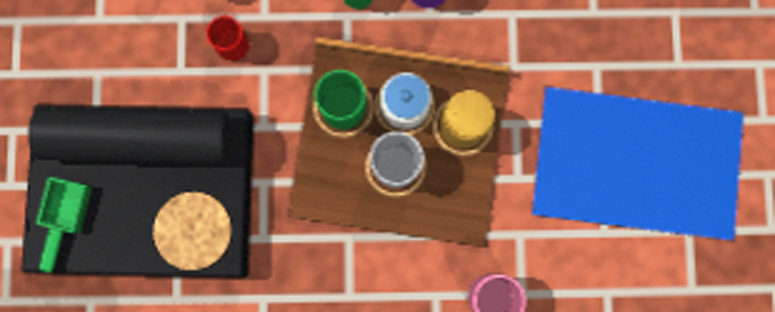

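View pics/c2.png

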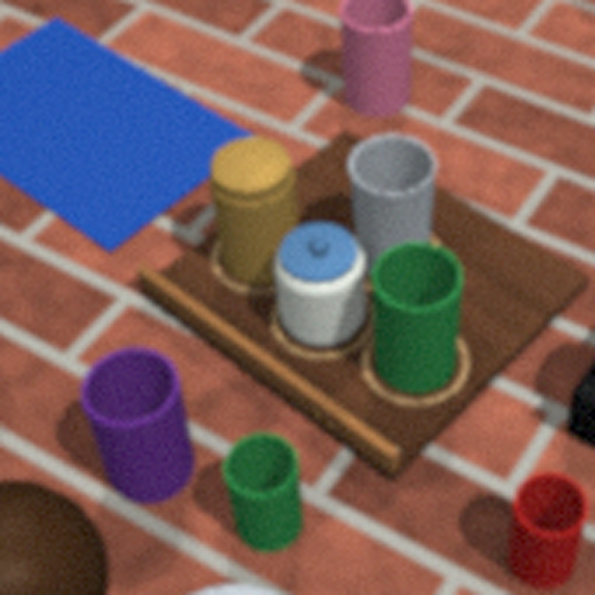

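```bash
cat > m.py <<'E'
from h import *
def fitc(p,r=None):
    A=np.c_[2*p,np.ones(len(p))];s=np.linalg.lstsq(A,(p**2).sum(1),rcond=None)[0]
    return s[:2],np.sqrt(s[2]+s[0]**2+s[1]**2)
def blob(d,m,z):
    cs,_=cv2.findContours(m.astype(np.uint8),cv2.RETR_EXTERNAL,cv2.CHAIN_APPROX_NONE)
    return onplane(d,max(cs,key=cv2.contourArea)[:,0,:],z)[:,:2]
def hsv(d): return cv2.cvtColor(d['pixels'],cv2.COLOR_RGB2HSV)
E
python3 - <<'E'
from m import *
import pickle
D={n:pickle.load(open(n+'0.pkl','rb')) for n in('scene','top')}
for n,d in D.items():
    h=hsv(d);P=cloud(d)
    # mat
    mm=(h[...,0]>105)&(h[...,0]<125)&(h[...,1]>180)&(h[...,2]>90)
    q=blob(d,mm,.004);r=cv2.minAreaRect((q*1000).astype(np.float32));print(n,'mat',r)
    # coaster
    box=(abs(P[...,0]-.445)<.07)&(abs(P[...,1]-.235)<.07)
    cm=box&(h[...,1]>60)&(h[...,2]>120)&(h[...,0]>8)&(h[...,0]<30)
    q=blob(d,cm,.054);print(n,'coaster',cv2.minEnclosingCircle((q*1000).astype(np.float32)),fitc(q), 'z',np.median(P[cm][:,2]))
    # bands
    for nm,c,zs in [('measure',(.58,.055),[(.03,.095),(.09,.106)]),('tumbler',(.505,-.01),[(.03,.1),(.095,.112)]),('can',(.57,-.083),[(.03,.09),(.1,.115)]),('jar',(.588,-.014),[(.03,.07),(.078,.09)])]:
        for lo,hi in zs:
            m=(P[...,2]>lo)&(P[...,2]<hi)&(np.hypot(P[...,0]-c[0],P[...,1]-c[1])<.042)
            p=P[m]
            if len(p)>8: 
                f=fitc(p[:,:2]);print(n,nm,lo,hi,len(p),f[0].round(4),f[1].round(4),'mid',((p.max(0)+p.min(0))/2).round(3),p[:,2].mean().round(3))
    # slab top
    m=(abs(P[...,2]-.05)<.004)&(h[...,2]<70)&(P[...,1]>.1)&(P[...,1]<.5);q=P[m][:,:2];print(n,'slab',cv2.minAreaRect((q*1000).astype(np.float32)))
E
```

```text
scene mat ((523.40576171875, -300.55584716796875), (242.62173461914062, 152.6260528564453), 81.77005004882812)
scene coaster ((444.6741638183594, 234.66481018066406), 47.01919937133789) (array([0.44513373, 0.23527427]), np.float64(0.04448667890374209)) z 0.05493354074902668
scene measure 0.03 0.095 484 [0.5965 0.0586] 0.0278 mid [0.594 0.052 0.063] 0.068
scene measure 0.09 0.106 186 [0.5955 0.0614] 0.0272 mid [0.594 0.061 0.098] 0.098
scene tumbler 0.03 0.1 314 [ 0.5219 -0.0012] 0.0267 mid [ 0.52  -0.001  0.066] 0.078
scene tumbler 0.095 0.112 148 [ 0.5219 -0.0013] 0.0277 mid [ 0.519 -0.002  0.103] 0.103
scene can 0.03 0.09 345 [ 0.5704 -0.0848] 0.0282 mid [ 0.577 -0.081  0.06 ] 0.063
scene can 0.1 0.115 318 [ 0.5726 -0.0829] 0.0194 mid [ 0.572 -0.084  0.107] 0.109
scene jar 0.03 0.07 295 [ 0.5858 -0.0196] 0.039 mid [ 0.586 -0.01   0.05 ] 0.051
scene jar 0.078 0.09 324 [ 0.5882 -0.0122] 0.0225 mid [ 0.584 -0.014  0.084] 0.083
scene slab ((645.6624755859375, 297.828125), (258.1568603515625, 495.3134765625), 88.14702606201172)
top mat ((520.147216796875, -301.42041015625), (246.0430603
[... 260 characters left out ...]
mid [0.593 0.058 0.063] 0.063
top measure 0.09 0.106 84 [0.5935 0.0591] 0.0271 mid [0.594 0.059 0.097] 0.099
top tumbler 0.03 0.1 81 [ 0.5198 -0.0035] 0.0258 mid [ 0.52  -0.004  0.065] 0.064
top tumbler 0.095 0.112 62 [ 0.5202 -0.0035] 0.0276 mid [ 0.519 -0.003  0.103] 0.104
top can 0.03 0.09 55 [ 0.5696 -0.0867] 0.0286 mid [ 0.56  -0.081  0.06 ] 0.06
top can 0.1 0.115 287 [ 0.5692 -0.0862] 0.019 mid [ 0.569 -0.087  0.107] 0.108
top jar 0.03 0.07 40 [ 0.5943 -0.0158] 0.0292 mid [ 0.587 -0.016  0.05 ] 0.051
top jar 0.078 0.09 241 [ 0.5944 -0.0157] 0.0184 mid [ 0.595 -0.016  0.084] 0.082
top slab ((493.3078308105469, 300.87841796875), (257.8668212890625, 197.83033752441406), 87.90267944335938)
```

```bash
cat > go.py <<'E'
import sys
from h import *
# usage go.py x y z [heading of tool y, deg]
a=[float(v) for v in sys.argv[1:]]
s=status.observe();R=s['tool_rot'];p=s['position']
sh=R.T@(np.array(a[:3])-p)
hd=np.degrees(np.arctan2(R[1,1],R[0,1]))
t=0
if len(a)>3: t=-((a[3]-hd+90)%180-90)
print('t',round(s['time_s'],2),'pos',p.round(4),'head',hd.round(2),'zaxis',R[:,2].round(4),'w',round(s['grip_width'],4),'F',np.round(s['ft_force'],1),'q6',round(s['q'][5],1))
print('shift',sh.round(4),'turn rad',round(np.radians(t),4))
E
python3 go.py .521 -.002 .20 80.6
```

```text
t 0.1 pos [0.1241 0.5356 0.2308] head 76.95 zaxis [-6.0e-04 -1.1e-03 -1.0e+00] w 0.0856 F [ 1.   0.5 -0.5] q6 -12.3
shift [-0.5081 -0.434   0.0312] turn rad -0.0637
```

Candidates for the measure in the top view: large green on the stand (227,190), small green (233,143), purple (262,140), red (181,165) and pink (290,270). I choose the large green; the crops confirm it stands on a stand ring. For the other two:
- **Tumbler:** the grey open cup at (248,215).
- **Canister:** brass, at (276,198).

The jar is at (252,190). The measured spacings match the stand's ring layout.

Request:
{"fn": "play_rows", "kwargs": {"targets": "-0.508 -0.434 0.031 -0.064 0;-0.508 -0.434 0.031 -0.064 0;-0.508 -0.434 0.031 -0.064 0;-0.508 -0.434 0.031 -0.064 0;-0.508 -0.434 0.031 -0.064 0", "force": 40}}

```text
time_s: 0.6
position: [0.2731, 0.3331, 0.2195]
tool_rot: [[-0.987, 0.163, -0.0], [0.163, 0.987, -0.0], [0.0, -0.0, -1.0]]
ft_force: [0.6, 1.6, 0.1]
grip_width: 0.0853
```

```bash
python3 go.py .521 -.002 .20 80.6
```

```text
t 0.6 pos [0.2731 0.3331 0.2195] head 80.64 zaxis [-2.e-04 -1.e-04 -1.e+00] w 0.0853 F [0.6 1.6 0.1] q6 -45.8
shift [-0.2991 -0.2904  0.0195] turn rad 0.0007
```

Request:
{"fn": "play_rows", "kwargs": {"targets": "-0.299 -0.290 0.02 0 0;-0.299 -0.290 0.02 0 0;-0.299 -0.290 0.02 0 0;-0.299 -0.290 0.02 0 0;-0.299 -0.290 0.02 0 0"}}

```text
time_s: 1.1
position: [0.4218, 0.1321, 0.2076]
tool_rot: [[-0.987, 0.163, -0.0], [0.163, 0.987, 0.0], [0.0, 0.0, -1.0]]
ft_force: [0.5, 1.6, -0.3]
grip_width: 0.085
```

```bash
python3 go.py .521 -.002 .20 80.6
```

```text
t 1.1 pos [0.4218 0.1321 0.2076] head 80.6 zaxis [-1.e-04  1.e-04 -1.e+00] w 0.085 F [ 0.5  1.6 -0.3] q6 -78.6
shift [-0.1198 -0.1161  0.0076] turn rad 0.0
```

Request:
{"fn": "play_rows", "kwargs": {"targets": "-0.12 -0.116 0.008 0 0;-0.12 -0.116 0.008 0 0;-0.12 -0.116 0.008 0 0;-0.12 -0.116 0.008 0 0;-0.12 -0.116 0.008 0 0"}}

```text
time_s: 1.6
position: [0.5212, -0.0015, 0.1989]
tool_rot: [[-0.986, 0.166, -0.001], [0.166, 0.986, 0.0], [0.001, 0.0, -1.0]]
ft_force: [-0.5, 1.0, -0.6]
grip_width: 0.0855
```

```bash
python3 go.py .521 -.002 .052 80.6
```

```text
t 1.6 pos [ 0.5212 -0.0015  0.1989] head 80.46 zaxis [-1.3e-03  2.0e-04 -1.0e+00] w 0.0855 F [-0.5  1.  -0.6] q6 -93.7
shift [-1.000e-04 -5.000e-04  1.469e-01] turn rad -0.0025
```

Request:
{"fn": "play_rows", "kwargs": {"targets": "0 0 0.04 0 0;0 0 0.08 0 0;0 0 0.12 0 0;0 0 0.147 0 0;0 0 0.147 0 0"}}

```text
time_s: 2.1
position: [0.5179, 0.0019, 0.0502]
tool_rot: [[-0.987, 0.162, -0.007], [0.162, 0.987, 0.002], [0.007, 0.001, -1.0]]
ft_force: [0.7, -0.0, 0.4]
grip_width: 0.0852
```

Request:
{"fn": "play_rows", "kwargs": {"targets": "0 0 0 0 1;0 0 0 0 1;0 0 0 0 1;0 0 0 0 1;0 0 0 0 1"}}

```text
time_s: 2.6
position: [0.5214, 0.0, 0.0548]
tool_rot: [[-0.987, 0.163, 0.004], [0.163, 0.987, -0.001], [-0.004, -0.0, -1.0]]
ft_force: [-1.3, 0.6, 7.1]
grip_width: 0.057
```

```bash
python3 - <<'E'
from h import *
d=grab('scene','s1')
cv2.imwrite('pics/s1c.png',cv2.resize(cv2.imread('pics/s1.png')[90:290,130:350],None,fx=3,fy=3))
E
python3 go.py .521 -.002 .17 80.6
```

```text
t 2.65 pos [0.5214 0.     0.0549] head 80.62 zaxis [ 3.7e-03 -8.0e-04 -1.0e+00] w 0.0568 F [-1.3 -0.7  7.8] q6 -93.6
shift [-0.0004 -0.0021 -0.1151] turn rad 0.0003
```

View pics/s1c.png

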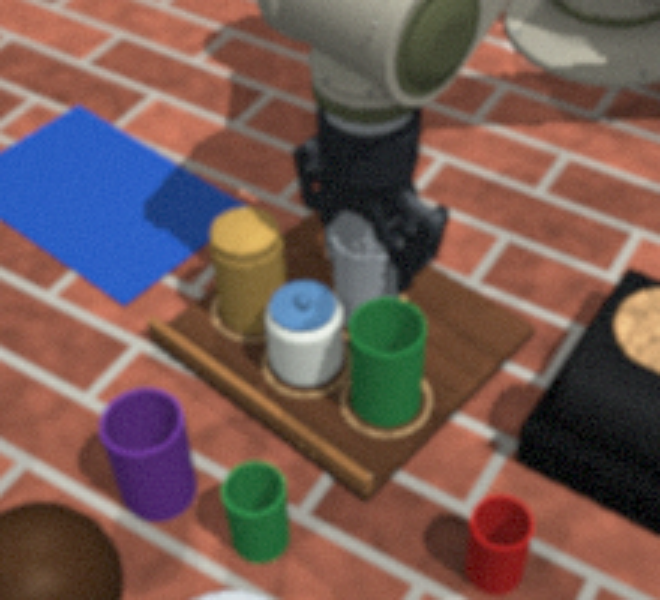

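Gripped (57 mm wide); the picture shows the gripper around the tumbler at about crop (365,240), with the others undisturbed. Lifting.

Request:
{"fn": "play_rows", "kwargs": {"targets": "0 0 -0.01 0 1;0 0 -0.04 0 1;0 0 -0.08 0 1;0 0 -0.12 0 1;0 0 -0.13 0 1"}}

```text
time_s: 3.15
position: [0.5218, 0.0, 0.188]
tool_rot: [[-0.987, 0.163, 0.008], [0.163, 0.987, -0.002], [-0.009, -0.0, -1.0]]
ft_force: [-0.0, -0.3, -2.5]
grip_width: 0.0569
```

```bash
python3 go.py .522 -.301 .182 81.9
```

```text
t 3.15 pos [0.5218 0.     0.188 ] head 80.63 zaxis [ 0.0085 -0.0018 -1.    ] w 0.0569 F [-0.  -0.3 -2.5] q6 -93.6
shift [-0.0491 -0.297   0.0066] turn rad -0.0222
```

Request:
{"fn": "play_rows", "kwargs": {"targets": "-0.006 -0.036 0 -0.02 1;-0.013 -0.08 0 -0.02 1;-0.020 -0.12 0 -0.02 1;-0.027 -0.16 0 -0.02 1;-0.033 -0.20 0 -0.02 1"}}

```text
time_s: 3.65
position: [0.52, -0.2039, 0.1828]
tool_rot: [[-0.99, 0.143, -0.0], [0.143, 0.99, 0.0], [0.0, 0.0, -1.0]]
ft_force: [0.1, 0.2, -1.9]
grip_width: 0.0572
```

```bash
python3 go.py .522 -.301 .182 81.9
```

```text
t 3.65 pos [ 0.52   -0.2039  0.1828] head 81.76 zaxis [-3.e-04  4.e-04 -1.e+00] w 0.0572 F [ 0.1  0.2 -1.9] q6 -115.3
shift [-0.0159 -0.0958  0.0008] turn rad -0.0024
```

Request:
{"fn": "play_rows", "kwargs": {"targets": "-0.006 -0.04 0 0 1;-0.012 -0.08 0 0 1;-0.016 -0.096 0 0 1;-0.016 -0.096 0.03 0 1;-0.016 -0.096 0.06 0 1"}}

```text
time_s: 4.15
position: [0.5225, -0.3, 0.1224]
tool_rot: [[-0.99, 0.144, 0.001], [0.144, 0.99, -0.001], [-0.001, -0.0, -1.0]]
ft_force: [1.0, 0.1, -2.6]
grip_width: 0.057
```

```bash
python3 go.py .522 -.301 .046 81.9
```

```text
t 4.15 pos [ 0.5225 -0.3     0.1224] head 81.72 zaxis [ 1.e-03 -5.e-04 -1.e+00] w 0.057 F [ 1.   0.1 -2.6] q6 -122.8
shift [ 0.0005 -0.001   0.0764] turn rad -0.0032
```

Request:
{"fn": "play_rows", "kwargs": {"targets": "0 0 0.03 0 1;0 0 0.055 0 1;0 0 0.068 0 1;0 0 0.074 0 1;0 0 0.074 0 1"}}

```text
time_s: 4.65
position: [0.5227, -0.2997, 0.0488]
tool_rot: [[-0.99, 0.143, -0.0], [0.143, 0.99, 0.0], [0.0, 0.0, -1.0]]
ft_force: [0.2, -0.8, -0.3]
grip_width: 0.0573
```

```bash
python3 go.py .522 -.301 .046 81.9
```

```text
t 4.65 pos [ 0.5227 -0.2997  0.0488] head 81.77 zaxis [-1.e-04  2.e-04 -1.e+00] w 0.0573 F [ 0.2 -0.8 -0.3] q6 -122.9
shift [ 0.0005 -0.0014  0.0028] turn rad -0.0022
```

Request:
{"fn": "play_rows", "kwargs": {"targets": "0 0 0.002 0 1;0 0 0.002 0 1;0 0 0.002 0 0;0 0 0.002 0 0;0 0 0.002 0 0"}}

```text
time_s: 5.15
position: [0.5227, -0.3001, 0.0472]
tool_rot: [[-0.99, 0.143, 0.001], [0.143, 0.99, -0.001], [-0.001, -0.0, -1.0]]
ft_force: [-0.1, -0.9, -0.3]
grip_width: 0.0858
```

Request:
{"fn": "play_rows", "kwargs": {"targets": "0 0 -0.03 0 0;0 0 -0.07 0 0;0 0 -0.11 0 0;0 0 -0.13 0 0;0 0 -0.13 0 0"}}

```text
time_s: 5.65
position: [0.5235, -0.3007, 0.1803]
tool_rot: [[-0.99, 0.143, 0.005], [0.143, 0.99, -0.004], [-0.006, -0.004, -1.0]]
ft_force: [0.0, -0.1, 0.9]
grip_width: 0.0855
```

```bash
python3 go.py .570 -.0855 .19 -9.4
```

```text
t 5.65 pos [ 0.5235 -0.3007  0.1803] head 81.76 zaxis [ 0.0051 -0.0044 -1.    ] w 0.0855 F [ 0.  -0.1  0.9] q6 -122.9
shift [-0.0153  0.2196 -0.0105] turn rad -1.5505
```

Request:
{"fn": "play_rows", "kwargs": {"targets": "-0.004 0.05 -0.01 0.15 0;-0.008 0.1 -0.01 0.3 0;-0.012 0.15 -0.01 0.45 0;-0.015 0.20 -0.01 0.6 0;-0.015 0.22 -0.01 0.75 0"}}

```text
time_s: 6.15
position: [0.5687, -0.0814, 0.1856]
tool_rot: [[-0.646, 0.763, -0.002], [0.763, 0.646, 0.001], [0.002, -0.001, -1.0]]
ft_force: [-0.0, 0.3, 0.7]
grip_width: 0.0854
```

Request:
{"fn": "play_rows", "kwargs": {"targets": "0 0 0 0.15 0;0 0 0 0.3 0;0 0 0 0.45 0;0 0 0 0.6 0;0 0 0 0.75 0"}}

```text
time_s: 6.65
position: [0.5685, -0.0842, 0.1854]
tool_rot: [[0.049, 0.999, -0.002], [0.999, -0.049, 0.001], [0.001, -0.002, -1.0]]
ft_force: [0.1, 0.5, 0.2]
grip_width: 0.0854
```

```bash
python3 go.py .570 -.0855 .19 -9.4
python3 - <<'E'
from m import *
d=grab('scene','s2'); P=cloud(d)
for lo,hi,r in[(.085,.104,.04)]:
    m=(P[...,2]>lo)&(P[...,2]<hi)&(np.hypot(P[...,0]-.522,P[...,1]+.301)<.05);p=P[m];f=fitc(p[:,:2]);print(len(p),f,p[:,2].max())
E
```

```text
t 6.65 pos [ 0.5685 -0.0842  0.1854] head -2.81 zaxis [-2.e-03  7.e-04 -1.e+00] w 0.0854 F [0.1 0.5 0.2] q6 -17.4
shift [-0.0013  0.0016 -0.0046] turn rad 0.115
217 (array([ 0.52327984, -0.30113916]), np.float64(0.02772932754164646)) 0.10153226448228092
```

View pics/s2.png

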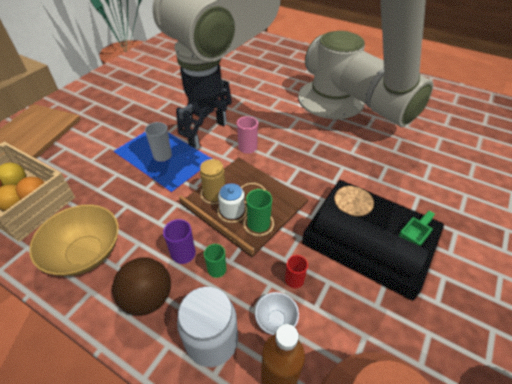

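Tumbler stands upright at the mat's centre (pixel (158,140)), measured at (0.523, -0.301). Canister next.

Request:
{"fn": "play_rows", "kwargs": {"targets": "-0.001 0.001 0.02 0.115 0;-0.001 0.001 0.06 0.115 0;-0.001 0.001 0.1 0.115 0;-0.001 0.001 0.133 0.115 0;-0.001 0.001 0.133 0.115 0"}}

```text
time_s: 7.2
position: [0.5672, -0.0845, 0.0492]
tool_rot: [[0.155, 0.988, -0.009], [0.988, -0.155, 0.003], [0.002, -0.009, -1.0]]
ft_force: [-0.0, -0.9, 0.4]
grip_width: 0.0856
```

```bash
python3 go.py .570 -.0855 .052 -9.4
```

```text
t 7.2 pos [ 0.5672 -0.0845  0.0492] head -8.91 zaxis [-0.0091  0.0033 -1.    ] w 0.0856 F [-0.  -0.9  0.4] q6 -11.4
shift [-0.0006  0.0029 -0.0028] turn rad 0.0086
```

Request:
{"fn": "play_rows", "kwargs": {"targets": "0 0 0 0 0;0 0 0 0 1;0 0 0 0 1;0 0 0 0 1;0 0 0 0 1"}}

```text
time_s: 7.7
position: [0.5706, -0.0856, 0.0557]
tool_rot: [[0.157, 0.988, 0.003], [0.988, -0.157, -0.001], [-0.001, 0.003, -1.0]]
ft_force: [-2.2, 0.6, 5.3]
grip_width: 0.0572
```

Request:
{"fn": "play_rows", "kwargs": {"targets": "0 0 0 0 1;0 0 -0.01 0 1;0 0 -0.04 0 1;0 0 -0.08 0 1;0 0 -0.12 0 1"}}

```text
time_s: 8.2
position: [0.5695, -0.0852, 0.176]
tool_rot: [[0.157, 0.988, -0.0], [0.988, -0.157, 0.0], [0.0, -0.0, -1.0]]
ft_force: [0.6, -0.6, -2.6]
grip_width: 0.0573
```

```bash
python3 - <<'E'
import numpy as np
a=np.radians(-8.1);R=np.array([[np.cos(a),-np.sin(a)],[np.sin(a),np.cos(a)]])
for y in(-.08,.08): print(y,np.array([.522,-.301])+R@[0,y])
E
python3 go.py .511 -.380 .172 -8.1
```

```text
-0.08 [ 0.5107279  -0.38020189]
0.08 [ 0.5332721  -0.22179811]
t 8.2 pos [ 0.5695 -0.0852  0.176 ] head -9.03 zaxis [-0.  0. -1.] w 0.0573 F [ 0.6 -0.6 -2.6] q6 -11.3
shift [-0.3003 -0.0115  0.004 ] turn rad -0.0163
```

Request:
{"fn": "play_rows", "kwargs": {"targets": "-0.035 -0.001 -0.01 -0.016 1;-0.08 -0.003 -0.02 -0.016 1;-0.12 -0.005 -0.02 -0.016 1;-0.165 -0.006 -0.02 -0.016 1;-0.21 -0.008 -0.02 -0.016 1"}}

```text
time_s: 8.7
position: [0.5283, -0.293, 0.195]
tool_rot: [[0.141, 0.99, 0.001], [0.99, -0.141, -0.001], [-0.001, 0.001, -1.0]]
ft_force: [0.8, -0.7, -2.4]
grip_width: 0.0573
```

```bash
python3 go.py .511 -.380 .172 -8.1
```

```text
t 8.7 pos [ 0.5283 -0.293   0.195 ] head -8.1 zaxis [ 9.e-04 -7.e-04 -1.e+00] w 0.0573 F [ 0.8 -0.7 -2.4] q6 -32.1
shift [-0.0886 -0.0049  0.023 ] turn rad 0.0
```

Request:
{"fn": "play_rows", "kwargs": {"targets": "-0.04 -0.003 0 0 1;-0.075 -0.004 0 0 1;-0.089 -0.005 0 0 1;-0.089 -0.005 0.02 0 1;-0.089 -0.005 0.06 0 1"}}

```text
time_s: 9.2
position: [0.5124, -0.38, 0.1366]
tool_rot: [[0.142, 0.99, 0.005], [0.99, -0.142, -0.005], [-0.004, 0.006, -1.0]]
ft_force: [0.4, 0.1, -2.6]
grip_width: 0.0571
```

```bash
python3 go.py .511 -.380 .050 -8.1
```

```text
t 9.2 pos [ 0.5124 -0.38    0.1366] head -8.14 zaxis [ 0.0051 -0.0052 -1.    ] w 0.0571 F [ 0.4  0.1 -2.6] q6 -39.0
shift [ 0.0002 -0.0019  0.0866] turn rad -0.0007
```

Request:
{"fn": "play_rows", "kwargs": {"targets": "0 0 0.04 0 1;0 0 0.07 0 1;0 0 0.083 0 1;0 0 0.083 0 1;0 0 0.085 0 1"}}

```text
time_s: 9.7
position: [0.5123, -0.3794, 0.0507]
tool_rot: [[0.141, 0.99, 0.002], [0.99, -0.141, -0.002], [-0.002, 0.003, -1.0]]
ft_force: [0.0, -1.5, -1.1]
grip_width: 0.0572
```

```bash
python3 go.py .511 -.380 .047 -8.1
```

```text
t 9.7 pos [ 0.5123 -0.3794  0.0507] head -8.1 zaxis [ 0.0022 -0.0023 -1.    ] w 0.0572 F [ 0.  -1.5 -1.1] q6 -39.0
shift [-0.0008 -0.0012  0.0037] turn rad -0.0001
```

Request:
{"fn": "play_rows", "kwargs": {"targets": "0 0 0.003 0 1;0 0 0.003 0 1;0 0 0.003 0 1;0 0 0.003 0 0;0 0 0.003 0 0"}}

```text
time_s: 10.2
position: [0.5114, -0.3789, 0.0459]
tool_rot: [[0.141, 0.99, 0.0], [0.99, -0.141, -0.0], [-0.0, 0.0, -1.0]]
ft_force: [0.5, -1.1, -0.3]
grip_width: 0.083
```

Request:
{"fn": "play_rows", "kwargs": {"targets": "0 0 0.003 0 0;0 0 -0.03 0 0;0 0 -0.07 0 0;0 0 -0.11 0 0;0 0 -0.13 0 0"}}

```text
time_s: 10.7
position: [0.512, -0.3794, 0.1792]
tool_rot: [[0.141, 0.99, 0.003], [0.99, -0.141, -0.003], [-0.003, 0.004, -1.0]]
ft_force: [0.1, -0.3, 0.3]
grip_width: 0.0856
```

```bash
python3 go.py .594 .060 .19 -9.4
```

```text
t 10.7 pos [ 0.512  -0.3794  0.1792] head -8.12 zaxis [ 0.0031 -0.0034 -1.    ] w 0.0856 F [ 0.1 -0.3  0.3] q6 -39.0
shift [ 0.4466  0.0191 -0.012 ] turn rad 0.0223
```

Request:
{"fn": "play_rows", "kwargs": {"targets": "0.446 0.019 -0.012 0.022 0;0.446 0.019 -0.012 0.022 0;0.446 0.019 -0.012 0.022 0;0.446 0.019 -0.012 0.022 0;0.446 0.019 -0.012 0.022 0"}}

```text
time_s: 11.2
position: [0.5572, -0.1313, 0.1823]
tool_rot: [[0.163, 0.987, -0.0], [0.987, -0.163, 0.0], [0.0, -0.0, -1.0]]
ft_force: [0.9, -0.1, 0.0]
grip_width: 0.0856
```

```bash
python3 go.py .594 .060 .19 -9.4
```

```text
t 11.2 pos [ 0.5572 -0.1313  0.1823] head -9.41 zaxis [-3.e-04  2.e-04 -1.e+00] w 0.0856 F [ 0.9 -0.1  0. ] q6 -15.7
shift [ 0.1947  0.005  -0.0077] turn rad -0.0002
```

Request:
{"fn": "play_rows", "kwargs": {"targets": "0.195 0.005 -0.008 0 0;0.195 0.005 -0.008 0 0;0.195 0.005 -0.008 0 0;0.195 0.005 -0.008 0 0;0.195 0.005 0 0 0"}}

```text
time_s: 11.7
position: [0.5946, 0.0634, 0.1831]
tool_rot: [[0.157, 0.988, 0.002], [0.988, -0.157, 0.001], [0.001, 0.002, -1.0]]
ft_force: [-0.3, -1.0, -0.7]
grip_width: 0.0852
```

```bash

python3 - <<'E'
from m import *
d=grab('scene','s3'); P=cloud(d)
for c in((.522,-.301),(.511,-.38)):
    m=(P[...,2]>.06)&(P[...,2]<.11)&(np.hypot(P[...,0]-c[0],P[...,1]-c[1])<.04);p=P[m];f=fitc(p[:,:2]);print(len(p),f,p[:,2].max())
E
python3 go.py .594 .060 .052 -9.4
```

```text
473 (array([ 0.52335648, -0.30112333]), np.float64(0.027357723562307822)) 0.10142636867998989
388 (array([ 0.51612065, -0.37467159]), np.float64(0.02123106813987662)) 0.10542084114848393
t 11.75 pos [0.5936 0.0608 0.1809] head -9.15 zaxis [-1.6e-03  2.0e-04 -1.0e+00] w 0.0855 F [-0.6 -0.2 -0.9] q6 3.6
shift [-0.0008  0.0007  0.1289] turn rad 0.0043
```

View pics/s3.png

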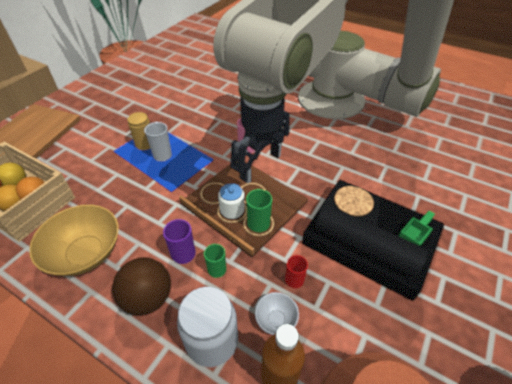

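Canister (140,133) and tumbler (158,143) stand on the mat. Measure next.

Request:
{"fn": "play_rows", "kwargs": {"targets": "0 0 0.04 0 0;0 0 0.08 0 0;0 0 0.115 0 0;0 0 0.13 0 0;0 0 0.13 0 0"}}

```text
time_s: 12.25
position: [0.5926, 0.0572, 0.0499]
tool_rot: [[0.165, 0.986, -0.006], [0.986, -0.165, 0.0], [-0.001, -0.006, -1.0]]
ft_force: [0.0, -0.2, -0.2]
grip_width: 0.0853
```

Request:
{"fn": "play_rows", "kwargs": {"targets": "0 0 0 0 0;0 0 0 0 1;0 0 0 0 1;0 0 0 0 1;0 0 0 0 1"}}

```text
time_s: 12.75
position: [0.5945, 0.0582, 0.0537]
tool_rot: [[0.163, 0.987, 0.002], [0.987, -0.163, -0.0], [-0.0, 0.002, -1.0]]
ft_force: [-1.2, -1.2, 6.1]
grip_width: 0.0558
```

Request:
{"fn": "play_rows", "kwargs": {"targets": "0 0 0 0 1;0 0 -0.01 0 1;0 0 -0.05 0 1;0 0 -0.10 0 1;0 0 -0.14 0 1"}}

```text
time_s: 13.25
position: [0.594, 0.0585, 0.1958]
tool_rot: [[0.163, 0.987, 0.002], [0.987, -0.163, -0.0], [0.0, 0.002, -1.0]]
ft_force: [1.1, -0.2, -1.3]
grip_width: 0.0557
```

```bash
python3 go.py .533 -.222 .192 -8.1
```

```text
t 13.25 pos [0.594  0.0585 0.1958] head -9.38 zaxis [ 2.e-03 -1.e-04 -1.e+00] w 0.0557 F [ 1.1 -0.2 -1.3] q6 3.6
shift [-0.2866 -0.0145  0.0037] turn rad -0.0223
```

Request:
{"fn": "play_rows", "kwargs": {"targets": "-0.035 -0.002 0 -0.022 1;-0.08 -0.004 0 -0.022 1;-0.125 -0.006 0 -0.022 1;-0.17 -0.008 0 -0.022 1;-0.21 -0.010 0 -0.022 1"}}

```text
time_s: 13.75
position: [0.5491, -0.149, 0.1933]
tool_rot: [[0.142, 0.99, 0.001], [0.99, -0.142, -0.0], [-0.0, 0.001, -1.0]]
ft_force: [1.3, -0.1, -0.4]
grip_width: 0.0559
```

```bash
python3 go.py .533 -.222 .19 -8.1
```

```text
t 13.75 pos [ 0.5491 -0.149   0.1933] head -8.14 zaxis [ 5.e-04 -3.e-04 -1.e+00] w 0.0559 F [ 1.3 -0.1 -0.4] q6 -19.0
shift [-0.0745 -0.0056  0.0033] turn rad -0.0008
```

Request:
{"fn": "play_rows", "kwargs": {"targets": "-0.04 -0.003 0 0 1;-0.065 -0.005 0 0 1;-0.073 -0.005 0 0 1;-0.073 -0.005 0.03 0 1;-0.073 -0.005 0.07 0 1"}}

```text
time_s: 14.25
position: [0.5356, -0.2189, 0.1238]
tool_rot: [[0.141, 0.99, 0.004], [0.99, -0.141, -0.003], [-0.002, 0.005, -1.0]]
ft_force: [0.2, -0.4, -1.3]
grip_width: 0.0559
```

```bash
python3 go.py .533 -.222 .048 -8.1
```

```text
t 14.25 pos [ 0.5356 -0.2189  0.1238] head -8.13 zaxis [ 0.0044 -0.0026 -1.    ] w 0.0559 F [ 0.2 -0.4 -1.3] q6 -25.8
shift [-0.0033 -0.0025  0.0758] turn rad -0.0004
```

Request:
{"fn": "play_rows", "kwargs": {"targets": "0 -0.001 0.04 0 1;0 -0.001 0.065 0 1;0 -0.001 0.073 0 1;0 -0.001 0.074 0 1;0 -0.001 0.076 0 1"}}

```text
time_s: 14.75
position: [0.5346, -0.2188, 0.048]
tool_rot: [[0.141, 0.99, 0.002], [0.99, -0.141, -0.002], [-0.001, 0.003, -1.0]]
ft_force: [-0.2, -0.2, -0.1]
grip_width: 0.0557
```

```bash
python3 go.py .533 -.222 .046 -8.1
```

```text
t 14.75 pos [ 0.5346 -0.2188  0.048 ] head -8.1 zaxis [ 0.0024 -0.0015 -1.    ] w 0.0557 F [-0.2 -0.2 -0.1] q6 -25.9
shift [-0.0034 -0.0011  0.002 ] turn rad -0.0
```

Request:
{"fn": "play_rows", "kwargs": {"targets": "0 0 0.002 0 1;0 0 0.002 0 1;0 0 0.002 0 0;0 0 0.002 0 0;0 0 0.002 0 0"}}

```text
time_s: 15.25
position: [0.5336, -0.2186, 0.0446]
tool_rot: [[0.141, 0.99, 0.0], [0.99, -0.141, -0.0], [-0.0, 0.0, -1.0]]
ft_force: [1.3, -0.1, -0.0]
grip_width: 0.0855
```

Request:
{"fn": "play_rows", "kwargs": {"targets": "0 0 0 0 0;0 0 -0.03 0 0;0 0 -0.07 0 0;0 0 -0.11 0 0;0 0 -0.13 0 0"}}

```text
time_s: 15.75
position: [0.5343, -0.2191, 0.178]
tool_rot: [[0.141, 0.99, 0.004], [0.99, -0.141, -0.003], [-0.002, 0.004, -1.0]]
ft_force: [-0.4, 0.0, 0.5]
grip_width: 0.0856
```

```bash

python3 - <<'E'
from m import *
d=grab('scene','s4'); P=cloud(d)
for c in((.522,-.301),(.511,-.38),(.534,-.219)):
    m=(P[...,2]>.06)&(P[...,2]<.11)&(np.hypot(P[...,0]-c[0],P[...,1]-c[1])<.04);p=P[m];f=fitc(p[:,:2]);print(len(p),f,p[:,2].max())
E
python3 go.py .594 -.0145 .15 -9.4;python3 go.py .594 -.0145 .15 80.6
```

```text
469 (array([ 0.5233805 , -0.30103915]), np.float64(0.02728982684559474)) 0.10234982429232942
391 (array([ 0.51604203, -0.37470692]), np.float64(0.021369200406094423)) 0.10491580240518428
445 (array([ 0.53522901, -0.21526188]), np.float64(0.02712231503882157)) 0.09716741019059905
t 15.8 pos [ 0.535  -0.2195  0.1801] head -8.11 zaxis [ 0.0068 -0.0046 -1.    ] w 0.0852 F [0.5 0.1 2.1] q6 -25.9
shift [0.2113 0.0293 0.0295] turn rad 0.0224
t 15.8 pos [ 0.535  -0.2195  0.1801] head -8.11 zaxis [ 0.0068 -0.0046 -1.    ] w 0.0852 F [0.5 0.1 2.1] q6 -25.9
shift [0.2113 0.0293 0.0295] turn rad -1.5484
```

View pics/s4.png

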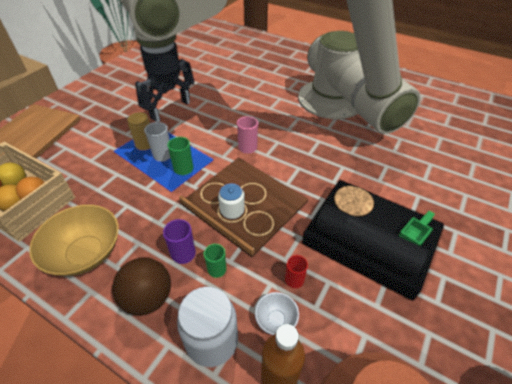

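Request:
{"fn": "play_rows", "kwargs": {"targets": "0.05 0.007 0 -0.15 0;0.1 0.014 0.005 -0.3 0;0.15 0.021 0.01 -0.45 0;0.19 0.029 0.01 -0.6 0;0.211 0.029 0.01 -0.75 0"}}

```text
time_s: 16.3
position: [0.5926, -0.0106, 0.1637]
tool_rot: [[-0.579, 0.816, -0.001], [0.816, 0.579, 0.001], [0.001, -0.0, -1.0]]
ft_force: [1.2, -1.4, -0.4]
grip_width: 0.0856
```

Request:
{"fn": "play_rows", "kwargs": {"targets": "0 0 0 -0.15 0;0 0 0 -0.3 0;0 0 0 -0.45 0;0 0 0 -0.6 0;0 0 0 -0.75 0"}}

```text
time_s: 16.8
position: [0.5919, -0.0138, 0.1639]
tool_rot: [[-0.979, 0.205, -0.001], [0.205, 0.979, 0.0], [0.001, -0.0, -1.0]]
ft_force: [-0.4, -0.1, -0.0]
grip_width: 0.0852
```

```bash

python3 - <<'E'
from m import *
d=grab('scene','s5'); P=cloud(d)
for n,dd in(('s',d),('t',grab('top','t5'))):
  P=cloud(dd);h=hsv(dd)
  m=(P[...,2]>.07)&(P[...,2]<.095)&(np.hypot(P[...,0]-.592,P[...,1]+.014)<.04);p=P[m]
  if len(p)>20: print(n,len(p),(p.max(0)+p.min(0))/2,fitc(p[:,:2]))
E
python3 go.py .594 -.0145 .15 80.6
```

```text
s 428 [ 0.59753131 -0.01208685  0.08090938] (array([ 0.59859271, -0.01158297]), np.float64(0.020742312366409204))
t 123 [ 0.58868063 -0.01612446  0.0790982 ] (array([ 0.59538001, -0.01648561]), np.float64(0.02082940262033759))
t 16.9 pos [ 0.592  -0.0138  0.164 ] head 77.89 zaxis [-8.e-04  2.e-04 -1.e+00] w 0.0853 F [ 0.4 -0.   0. ] q6 -90.7
shift [-0.0021 -0.0003  0.014 ] turn rad -0.0473
```

Request:
{"fn": "play_rows", "kwargs": {"targets": "-0.003 -0.001 0.03 -0.047 0;-0.003 -0.001 0.07 -0.047 0;-0.003 -0.001 0.11 -0.047 0;-0.003 -0.001 0.13 -0.047 0;-0.003 -0.001 0.136 -0.047 0"}}

```text
time_s: 17.4
position: [0.5936, -0.0152, 0.0259]
tool_rot: [[-0.986, 0.169, -0.005], [0.169, 0.986, 0.001], [0.005, 0.0, -1.0]]
ft_force: [0.2, -1.0, 0.5]
grip_width: 0.0851
```

Request:
{"fn": "play_rows", "kwargs": {"targets": "0 0 0 0 0;0 0 0 0 1;0 0 0 0 1;0 0 0 0 1;0 0 0 0 1"}}

```text
time_s: 17.9
position: [0.5957, -0.0155, 0.0303]
tool_rot: [[-0.986, 0.165, 0.003], [0.165, 0.986, -0.001], [-0.003, -0.0, -1.0]]
ft_force: [-0.9, 1.0, 5.5]
grip_width: 0.0595
```

```bash

python3 - <<'E'
from m import *
d=grab('scene','s6')
cv2.imwrite('pics/s6c.png',cv2.resize(cv2.imread('pics/s6.png')[90:290,130:350],None,fx=3,fy=3))
E
python3 go.py .594 -.0145 .15 80.6
```

```text
t 17.95 pos [ 0.5957 -0.0154  0.0303] head 80.48 zaxis [ 3.1e-03 -5.0e-04 -1.0e+00] w 0.059 F [-0.9  0.8  6.5] q6 -93.3
shift [ 0.0014  0.0006 -0.1197] turn rad -0.0021
```

View pics/s6c.png

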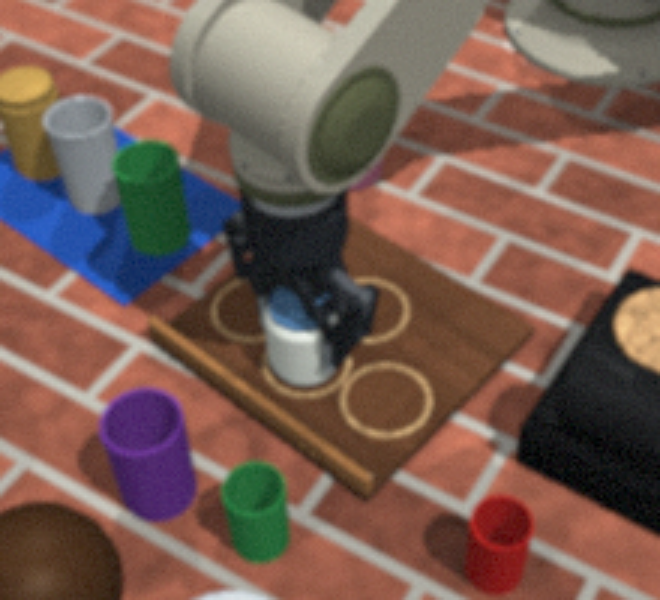

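Request:
{"fn": "play_rows", "kwargs": {"targets": "0 0 -0.01 0 1;0 0 -0.04 0 1;0 0 -0.09 0 1;0 0 -0.14 0 1;0 0 -0.17 0 1"}}

```text
time_s: 18.45
position: [0.5953, -0.0155, 0.2035]
tool_rot: [[-0.986, 0.165, 0.005], [0.165, 0.986, -0.001], [-0.006, -0.0, -1.0]]
ft_force: [0.6, -0.7, -2.9]
grip_width: 0.0591
```

```bash
python3 go.py .445 .235 .195 88
```

```text
t 18.45 pos [ 0.5953 -0.0155  0.2035] head 80.49 zaxis [ 0.0054 -0.0013 -1.    ] w 0.0591 F [ 0.6 -0.7 -2.9] q6 -93.4
shift [0.1897 0.2223 0.0073] turn rad -0.131
```

Request:
{"fn": "play_rows", "kwargs": {"targets": "0.02 0.023 0 -0.03 1;0.045 0.053 0 -0.06 1;0.07 0.083 0 -0.1 1;0.095 0.113 0 -0.13 1;0.12 0.142 0 -0.13 1"}}

```text
time_s: 18.95
position: [0.4987, 0.1455, 0.1993]
tool_rot: [[-0.999, 0.035, 0.001], [0.035, 0.999, 0.0], [-0.001, 0.0, -1.0]]
ft_force: [0.7, -0.2, -2.9]
grip_width: 0.0593
```

```bash
python3 go.py .445 .235 .195 88
```

```text
t 18.95 pos [0.4987 0.1455 0.1993] head 87.98 zaxis [ 6.e-04  1.e-04 -1.e+00] w 0.0593 F [ 0.7 -0.2 -2.9] q6 -84.8
shift [0.0568 0.0875 0.0042] turn rad -0.0004
```

Request:
{"fn": "play_rows", "kwargs": {"targets": "0.022 0.035 0 0 1;0.042 0.068 0 0 1;0.056 0.086 0 0 1;0.056 0.087 0 0 1;0.056 0.087 0.03 0 1"}}

```text
time_s: 19.45
position: [0.4487, 0.2341, 0.1718]
tool_rot: [[-0.999, 0.034, 0.008], [0.034, 0.999, 0.002], [-0.008, 0.002, -1.0]]
ft_force: [0.5, -0.6, -3.5]
grip_width: 0.0589
```

```bash
python3 go.py .445 .235 .076 88
```

```text
t 19.45 pos [0.4487 0.2341 0.1718] head 88.03 zaxis [ 0.0085  0.0018 -1.    ] w 0.0589 F [ 0.5 -0.6 -3.5] q6 -73.9
shift [0.0045 0.0005 0.0957] turn rad 0.0005
```

Request:
{"fn": "play_rows", "kwargs": {"targets": "0.002 0.001 0.03 0 1;0.002 0.001 0.06 0 1;0.002 0.001 0.08 0 1;0.002 0.001 0.088 0 1;0.002 0.001 0.09 0 1"}}

```text
time_s: 19.95
position: [0.4454, 0.234, 0.0784]
tool_rot: [[-0.999, 0.036, -0.001], [0.036, 0.999, -0.0], [0.001, -0.0, -1.0]]
ft_force: [0.6, 0.1, -3.7]
grip_width: 0.0589
```

```bash

python3 - <<'E'
from m import *
for n in('scene','top'):
    grab(n,'a7'+n)
a=cv2.imread('pics/a7scene.png')[120:280,280:460];b=cv2.imread('pics/a7top.png')[180:280,80:220]
cv2.imwrite('pics/s7.png',np.hstack([cv2.resize(a,(450,400)),cv2.resize(b,(340,400))]))
E
python3 go.py .445 .235 .073 88
```

```text
t 20.05 pos [0.4457 0.2343 0.0793] head 87.94 zaxis [ 1.3e-03  3.0e-04 -1.0e+00] w 0.0592 F [ 0.5  0.  -3.1] q6 -73.7
shift [0.0008 0.0007 0.0063] turn rad -0.001
```

View pics/s7.png

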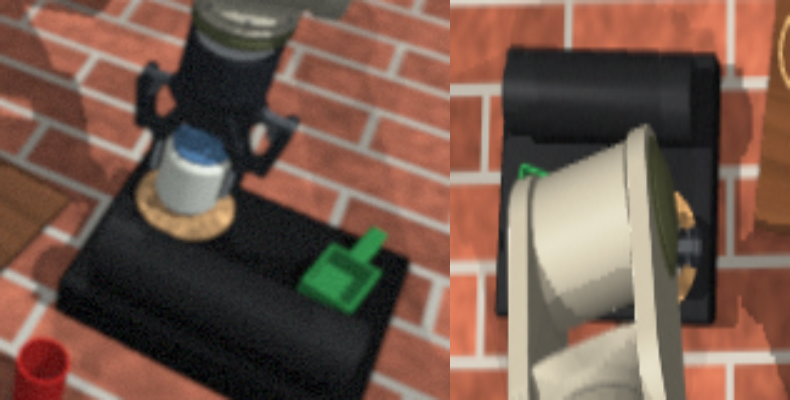

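Picture: the jar hovers over the coaster (crop (190,185)), centred with cork visible all round. Lowering slowly.

Request:
{"fn": "play_rows", "kwargs": {"targets": "0 0 0.002 0 1;0 0 0.003 0 1;0 0 0.004 0 1;0 0 0.005 0 1;0 0 0.006 0 1"}}

```text
time_s: 20.55
position: [0.4451, 0.2344, 0.0725]
tool_rot: [[-0.999, 0.036, 0.0], [0.036, 0.999, 0.0], [-0.0, 0.0, -1.0]]
ft_force: [0.5, 1.0, -3.0]
grip_width: 0.0593
```

Request:
{"fn": "play_rows", "kwargs": {"targets": "0 0 0.0005 0 1;0 0 0.001 0 1;0 0 0.0015 0 1;0 0 0.0015 0 1;0 0 0.0015 0 1"}}

```text
time_s: 21.05
position: [0.4451, 0.2344, 0.0723]
tool_rot: [[-0.999, 0.035, 0.001], [0.035, 0.999, 0.0], [-0.001, 0.0, -1.0]]
ft_force: [-5.2, -1.3, 13.1]
grip_width: 0.0593
```

Request:
{"fn": "play_rows", "kwargs": {"targets": "0 0 -0.0005 0 1;0 0 -0.001 0 1;0 0 -0.001 0 0;0 0 -0.001 0 0;0 0 -0.001 0 0"}}

```text
time_s: 21.55
position: [0.4453, 0.2344, 0.0719]
tool_rot: [[-0.999, 0.036, 0.0], [0.036, 0.999, 0.0], [-0.0, 0.0, -1.0]]
ft_force: [-0.0, -0.1, 0.3]
grip_width: 0.0853
```

Request:
{"fn": "play_rows", "kwargs": {"targets": "0 0 0 0 0;0 0 -0.03 0 0;0 0 -0.06 0 0;0 0 -0.09 0 0;0 0 -0.12 0 0"}}

```text
time_s: 22.05
position: [0.445, 0.2344, 0.1932]
tool_rot: [[-0.999, 0.036, -0.0], [0.036, 0.999, 0.0], [0.0, 0.0, -1.0]]
ft_force: [-0.8, -0.6, 0.3]
grip_width: 0.0857
```

Request:
{"fn": "play_rows", "kwargs": {"targets": "0 -0.03 0 0 0;0 -0.08 0 0 0;0 -0.13 0 0 0;0 -0.18 0 0 0;0 -0.23 0 0 0"}}

```text
time_s: 22.55
position: [0.4365, 0.0028, 0.1921]
tool_rot: [[-0.999, 0.035, 0.0], [0.035, 0.999, -0.0], [-0.0, -0.0, -1.0]]
ft_force: [1.0, 0.9, -0.1]
grip_width: 0.0856
```

```bash

python3 - <<'E'
from m import *
for n in('scene','top'):
    d=grab(n,'a8'+n);P=cloud(d)
    for nm,c,lo,hi in(('jar',(.445,.235),.065,.11),('jarlid',(.445,.235),.118,.130),('tum',(.522,-.301),.09,.105),('can',(.511,-.379),.095,.11),('mea',(.534,-.219),.085,.1)):
        m=(P[...,2]>lo)&(P[...,2]<hi)&(np.hypot(P[...,0]-c[0],P[...,1]-c[1])<.045);p=P[m]
        if len(p)>20: print(n,nm,len(p),((p.max(0)+p.min(0))/2).round(4),fitc(p[:,:2]),p[:,2].max())
E
python3 go.py .5114 -.379 .18 -8.1
```

```text
scene jar 357 [0.4609 0.2347 0.0875] (array([0.44483707, 0.23410797]), np.float64(0.02915662342815421)) 0.10993984845771732
scene jarlid 355 [0.4458 0.2349 0.1238] (array([0.44693611, 0.23449346]), np.float64(0.019837744943403773)) 0.12936512174353987
scene tum 158 [ 0.5231 -0.3011  0.0957] (array([ 0.52345548, -0.30123336]), np.float64(0.027787166742440726)) 0.10131196474842119
scene can 201 [ 0.5137 -0.3776  0.0999] (array([ 0.51414397, -0.37603935]), np.float64(0.019139740877375917)) 0.10473876320961817
scene mea 164 [ 0.5339 -0.2158  0.0908] (array([ 0.53501393, -0.21536425]), np.float64(0.02732033494607811)) 0.09653297995045418
top jar 61 [0.4435 0.2133 0.0883] (array([0.44384035, 0.23336145]), np.float64(0.029669390948276725)) 0.10999412313244106
top jarlid 300 [0.4444 0.2331 0.124 ] (array([0.44362489, 0.2328951 ]), np.float64(0.019053603723029153)) 0.12989666067665318
top tum 92 [ 0.5219 -0.3015  0.0957] (array([ 0.52208687, -0.30138901]), np.float64(0.028008124860889556)) 0.10134118646595125
top can 263 [ 0.5119 -0.3788  0.1008] (array([ 0.51110626, -0.37864073]), np.float64(0.018531906683163173)) 0.10660922869901368
top mea 82 [ 0.5339 -0.215   0.0913] (array([ 0.53374693, -0.21501711]), np.float64(0.027341546962405365)) 0.09730608321538048
t 22.65 pos [ 4.371e-01 -4.000e-04  1.920e-01] head 87.55 zaxis [ 4.0e-04 -1.3e-03 -1.0e+00] w 0.0856 F [-0.1  0.4 -0.3] q6 -103.1
shift [-0.0904 -0.3751  0.0125] turn rad -1.4722
```

View pics/a8scene.png

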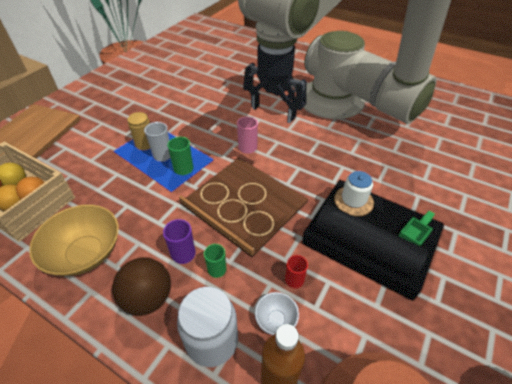

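View pics/a8top.png

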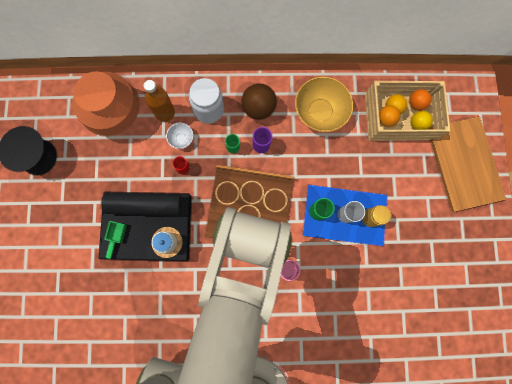

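Jar stands at the coaster's centre (scene (357,187)), within about 2 mm; the three are still on the mat. Now returning them, measure first.

```bash
python3 go.py .534 -.2187 .18 -8.1
```

```text
t 22.65 pos [ 4.371e-01 -4.000e-04  1.920e-01] head 87.55 zaxis [ 4.0e-04 -1.3e-03 -1.0e+00] w 0.0856 F [-0.1  0.4 -0.3] q6 -103.1
shift [-0.1062 -0.2139  0.0123] turn rad -1.4722
```

Request:
{"fn": "play_rows", "kwargs": {"targets": "-0.02 -0.04 0 0.15 0;-0.04 -0.08 0 0.3 0;-0.06 -0.12 0 0.45 0;-0.08 -0.16 0 0.6 0;-0.1 -0.2 0 0.75 0"}}

```text
time_s: 23.15
position: [0.5305, -0.2, 0.1918]
tool_rot: [[-0.703, 0.711, -0.0], [0.711, 0.703, 0.0], [0.0, 0.0, -1.0]]
ft_force: [0.7, 0.7, 0.2]
grip_width: 0.0855
```

Request:
{"fn": "play_rows", "kwargs": {"targets": "0 0 0 0.15 0;0 0 0 0.3 0;0 0 0 0.45 0;0 0 0 0.6 0;0 0 0 0.75 0"}}

```text
time_s: 23.65
position: [0.53, -0.1981, 0.1918]
tool_rot: [[-0.03, 1.0, -0.0], [1.0, 0.03, 0.0], [0.0, -0.0, -1.0]]
ft_force: [0.4, -0.5, -0.0]
grip_width: 0.0855
```

```bash
python3 go.py .534 -.2187 .18 -8.1
```

```text
t 23.65 pos [ 0.53   -0.1981  0.1918] head 1.69 zaxis [-3.e-04  4.e-04 -1.e+00] w 0.0855 F [ 0.4 -0.5 -0. ] q6 -34.2
shift [-0.0207  0.0034  0.0117] turn rad 0.1709
```

Request:
{"fn": "play_rows", "kwargs": {"targets": "-0.02 0.0035 0 0.15 0;-0.02 0.0035 0.01 0.171 0;-0.02 0.0035 0.01 0.171 0;-0.02 0.0035 0.03 0.171 0;-0.02 0.0035 0.06 0.171 0"}}

```text
time_s: 24.15
position: [0.5345, -0.2182, 0.1326]
tool_rot: [[0.132, 0.991, 0.003], [0.991, -0.132, -0.002], [-0.001, 0.003, -1.0]]
ft_force: [0.9, -0.1, -0.3]
grip_width: 0.0854
```

```bash
python3 go.py .534 -.2187 .044 -8.1
```

```text
t 24.15 pos [ 0.5345 -0.2182  0.1326] head -7.58 zaxis [ 0.0027 -0.0016 -1.    ] w 0.0854 F [ 0.9 -0.1 -0.3] q6 -26.4
shift [-0.0005 -0.0007  0.0886] turn rad 0.0091
```

Request:
{"fn": "play_rows", "kwargs": {"targets": "0 0 0.03 0.009 0;0 0 0.06 0.009 0;0 0 0.08 0.009 0;0 0 0.087 0.009 0;0 0 0.087 0.009 0"}}

```text
time_s: 24.65
position: [0.5337, -0.218, 0.0445]
tool_rot: [[0.142, 0.99, -0.001], [0.99, -0.142, 0.001], [0.001, -0.001, -1.0]]
ft_force: [-0.3, -0.7, -0.5]
grip_width: 0.0856
```

Request:
{"fn": "play_rows", "kwargs": {"targets": "0 0 0 0 0;0 0 0 0 1;0 0 0 0 1;0 0 0 0 1;0 0 0 0 1"}}

```text
time_s: 25.15
position: [0.5343, -0.219, 0.046]
tool_rot: [[0.144, 0.99, 0.001], [0.99, -0.144, -0.001], [-0.001, 0.002, -1.0]]
ft_force: [-0.5, 0.5, 5.5]
grip_width: 0.056
```

```bash
python3 go.py .5943 .0583 .18 -9.4
```

```text
t 25.15 pos [ 0.5343 -0.219   0.046 ] head -8.29 zaxis [ 0.0014 -0.001  -1.    ] w 0.056 F [-0.5  0.5  5.5] q6 -25.7
shift [ 0.2829  0.0196 -0.1342] turn rad 0.0194
```

Request:
{"fn": "play_rows", "kwargs": {"targets": "0 0 0 0 1;0 0 -0.01 0 1;0 0 -0.05 0 1;0 0 -0.10 0 1;0 0 -0.14 0 1"}}

```text
time_s: 25.65
position: [0.5339, -0.2188, 0.1882]
tool_rot: [[0.144, 0.99, 0.002], [0.99, -0.144, -0.001], [-0.001, 0.002, -1.0]]
ft_force: [2.0, -0.4, -0.7]
grip_width: 0.0557
```

```bash
python3 go.py .5943 .0583 .18 -9.4
```

```text
t 25.65 pos [ 0.5339 -0.2188  0.1882] head -8.3 zaxis [ 0.0016 -0.0011 -1.    ] w 0.0557 F [ 2.  -0.4 -0.7] q6 -25.7
shift [0.2829 0.0197 0.008 ] turn rad 0.0192
```

Request:
{"fn": "play_rows", "kwargs": {"targets": "0.035 0.002 0 0.01 1;0.08 0.005 0 0.019 1;0.125 0.008 0 0.019 1;0.17 0.011 0 0.019 1;0.215 0.014 0 0.019 1"}}

```text
time_s: 26.15
position: [0.5788, -0.0063, 0.1857]
tool_rot: [[0.163, 0.987, 0.0], [0.987, -0.163, -0.0], [-0.0, 0.0, -1.0]]
ft_force: [0.4, -1.2, -1.5]
grip_width: 0.0556
```

```bash
python3 go.py .5943 .0583 .18 -9.4
```

```text
t 26.15 pos [ 0.5788 -0.0063  0.1857] head -9.4 zaxis [ 5.e-04 -1.e-04 -1.e+00] w 0.0556 F [ 0.4 -1.2 -1.5] q6 -2.9
shift [0.0662 0.0048 0.0057] turn rad 0.0
```

Request:
{"fn": "play_rows", "kwargs": {"targets": "0.035 0.003 0 0 1;0.06 0.005 0 0 1;0.067 0.005 0 0 1;0.067 0.005 0.03 0 1;0.067 0.005 0.07 0 1"}}

```text
time_s: 26.65
position: [0.5956, 0.0568, 0.1163]
tool_rot: [[0.163, 0.987, 0.005], [0.987, -0.163, -0.001], [-0.0, 0.005, -1.0]]
ft_force: [0.3, 0.1, -1.1]
grip_width: 0.0553
```

```bash
python3 go.py .5943 .0583 .056 -9.4
```

```text
t 26.65 pos [0.5956 0.0568 0.1163] head -9.38 zaxis [ 5.e-03 -8.e-04 -1.e+00] w 0.0553 F [ 0.3  0.1 -1.1] q6 3.5
shift [ 0.0013 -0.0018  0.0603] turn rad 0.0004
```

Request:
{"fn": "play_rows", "kwargs": {"targets": "0.001 -0.001 0.03 0 1;0.001 -0.001 0.05 0 1;0.001 -0.001 0.058 0 1;0.001 -0.001 0.06 0 1;0.001 -0.001 0.061 0 1"}}

```text
time_s: 27.15
position: [0.5944, 0.058, 0.055]
tool_rot: [[0.163, 0.987, 0.002], [0.987, -0.163, -0.0], [0.0, 0.002, -1.0]]
ft_force: [-0.3, -0.7, -0.5]
grip_width: 0.0558
```

Request:
{"fn": "play_rows", "kwargs": {"targets": "0 0 0.001 0 1;0 0 0.001 0 1;0 0 0.001 0 1;0 0 0.001 0 0;0 0 0.001 0 0"}}

```text
time_s: 27.65
position: [0.5937, 0.0585, 0.053]
tool_rot: [[0.163, 0.987, -0.0], [0.987, -0.163, 0.0], [0.0, -0.0, -1.0]]
ft_force: [-0.3, 0.3, -0.5]
grip_width: 0.0821
```

Request:
{"fn": "play_rows", "kwargs": {"targets": "0 0 0.001 0 0;0 0 -0.03 0 0;0 0 -0.07 0 0;0 0 -0.11 0 0;0 0 -0.13 0 0"}}

```text
time_s: 28.15
position: [0.5946, 0.0584, 0.1865]
tool_rot: [[0.163, 0.987, 0.005], [0.987, -0.163, -0.0], [0.0, 0.005, -1.0]]
ft_force: [0.1, -0.2, -0.1]
grip_width: 0.0855
```

```bash
python3 go.py .5114 -.379 .19 -8.1
```

```text
t 28.15 pos [0.5946 0.0584 0.1865] head -9.38 zaxis [ 4.6e-03 -4.0e-04 -1.0e+00] w 0.0855 F [ 0.1 -0.2 -0.1] q6 3.6
shift [-0.4451 -0.0108 -0.0037] turn rad -0.0224
```

Request:
{"fn": "play_rows", "kwargs": {"targets": "-0.445 -0.011 0 -0.022 0;-0.445 -0.011 0 -0.022 0;-0.445 -0.011 0 -0.022 0;-0.445 -0.011 0 -0.022 0;-0.445 -0.011 0 -0.022 0"}}

```text
time_s: 28.65
position: [0.5462, -0.1889, 0.1829]
tool_rot: [[0.141, 0.99, -0.0], [0.99, -0.141, 0.0], [0.0, -0.0, -1.0]]
ft_force: [0.6, 0.0, 0.1]
grip_width: 0.085
```

```bash
python3 go.py .5114 -.379 .19 -8.1
```

```text
t 28.65 pos [ 0.5462 -0.1889  0.1829] head -8.12 zaxis [-1.e-04  1.e-04 -1.e+00] w 0.085 F [0.6 0.  0.1] q6 -22.7
shift [-0.1931 -0.0077 -0.0071] turn rad -0.0003
```

Request:
{"fn": "play_rows", "kwargs": {"targets": "-0.193 -0.008 0 0 0;-0.193 -0.008 0 0 0;-0.193 -0.008 0 0 0;-0.193 -0.008 0 0 0;-0.193 -0.008 0.02 0 0"}}

```text
time_s: 29.15
position: [0.5108, -0.383, 0.1642]
tool_rot: [[0.147, 0.989, 0.003], [0.989, -0.147, -0.005], [-0.004, 0.004, -1.0]]
ft_force: [0.1, 0.4, -0.4]
grip_width: 0.0853
```

```bash
python3 go.py .5114 -.379 .046 -8.1
```

```text
t 29.15 pos [ 0.5108 -0.383   0.1642] head -8.43 zaxis [ 0.003  -0.0047 -1.    ] w 0.0853 F [ 0.1  0.4 -0.4] q6 -39.0
shift [ 0.0045 -0.0004  0.1182] turn rad -0.0058
```

Request:
{"fn": "play_rows", "kwargs": {"targets": "0.001 0 0.03 0 0;0.001 0 0.07 0 0;0.001 0 0.1 0 0;0.001 0 0.117 0 0;0.001 0 0.117 0 0"}}

```text
time_s: 29.65
position: [0.5109, -0.3751, 0.0432]
tool_rot: [[0.141, 0.99, -0.004], [0.99, -0.141, 0.004], [0.003, -0.004, -1.0]]
ft_force: [-0.9, -0.8, 0.4]
grip_width: 0.0852
```

Request:
{"fn": "play_rows", "kwargs": {"targets": "0 0 0 0 0;0 0 0 0 1;0 0 0 0 1;0 0 0 0 1;0 0 0 0 1"}}

```text
time_s: 30.15
position: [0.5124, -0.3765, 0.0475]
tool_rot: [[0.141, 0.99, 0.002], [0.99, -0.141, -0.002], [-0.002, 0.002, -1.0]]
ft_force: [-0.9, 1.1, 7.1]
grip_width: 0.0571
```

Request:
{"fn": "play_rows", "kwargs": {"targets": "0 0 0 0 1;0 0 -0.01 0 1;0 0 -0.05 0 1;0 0 -0.10 0 1;0 0 -0.145 0 1"}}

```text
time_s: 30.65
position: [0.5117, -0.3759, 0.1936]
tool_rot: [[0.141, 0.99, 0.0], [0.99, -0.141, -0.0], [-0.0, 0.0, -1.0]]
ft_force: [1.3, -1.3, -2.4]
grip_width: 0.0575
```

```bash
python3 go.py .570 -.0856 .19 -9.4
```

```text
t 30.65 pos [ 0.5117 -0.3759  0.1936] head -8.13 zaxis [ 2.e-04 -2.e-04 -1.e+00] w 0.0575 F [ 1.3 -1.3 -2.4] q6 -38.8
shift [0.2956 0.0167 0.0035] turn rad 0.0222
```

Request:
{"fn": "play_rows", "kwargs": {"targets": "0.035 0.002 0 0.01 1;0.08 0.004 0 0.022 1;0.125 0.007 0 0.022 1;0.17 0.009 0 0.022 1;0.215 0.012 0 0.022 1"}}

```text
time_s: 31.15
position: [0.554, -0.1631, 0.1915]
tool_rot: [[0.163, 0.987, 0.0], [0.987, -0.163, 0.0], [0.0, 0.0, -1.0]]
ft_force: [0.7, 0.6, -2.0]
grip_width: 0.0572
```

```bash
python3 go.py .5705 -.0828 .19 -9.4
```

```text
t 31.15 pos [ 0.554  -0.1631  0.1915] head -9.41 zaxis [ 0.  0. -1.] w 0.0572 F [ 0.7  0.6 -2. ] q6 -18.7
shift [0.0819 0.0032 0.0015] turn rad -0.0001
```

Request:
{"fn": "play_rows", "kwargs": {"targets": "0.04 0.002 0 0 1;0.07 0.003 0 0 1;0.082 0.003 0 0 1;0.082 0.003 0.03 0 1;0.082 0.003 0.07 0 1"}}

```text
time_s: 31.65
position: [0.5715, -0.0849, 0.1222]
tool_rot: [[0.162, 0.987, 0.005], [0.987, -0.162, -0.002], [-0.001, 0.005, -1.0]]
ft_force: [0.5, -0.2, -2.5]
grip_width: 0.0571
```

```bash
python3 go.py .5705 -.0828 .057 -9.4
```

```text
t 31.65 pos [ 0.5715 -0.0849  0.1222] head -9.35 zaxis [ 0.0048 -0.0021 -1.    ] w 0.0571 F [ 0.5 -0.2 -2.5] q6 -10.8
shift [ 0.002  -0.0017  0.0652] turn rad 0.0009
```

Request:
{"fn": "play_rows", "kwargs": {"targets": "0.001 -0.001 0.03 0 1;0.001 -0.001 0.05 0 1;0.001 -0.001 0.06 0 1;0.001 -0.001 0.064 0 1;0.001 -0.001 0.065 0 1"}}

```text
time_s: 32.15
position: [0.57, -0.0838, 0.0565]
tool_rot: [[0.163, 0.987, 0.001], [0.987, -0.163, -0.0], [-0.0, 0.001, -1.0]]
ft_force: [0.3, 0.7, -0.8]
grip_width: 0.0572
```

Request:
{"fn": "play_rows", "kwargs": {"targets": "0 0 0.001 0 1;0 0 0.001 0 1;0 0 0.001 0 1;0 0 0.001 0 0;0 0 0.001 0 0"}}

```text
time_s: 32.65
position: [0.57, -0.0835, 0.0554]
tool_rot: [[0.163, 0.987, 0.001], [0.987, -0.163, -0.0], [-0.0, 0.001, -1.0]]
ft_force: [-0.2, -1.1, -0.9]
grip_width: 0.0833
```

Request:
{"fn": "play_rows", "kwargs": {"targets": "0 0 0.001 0 0;0 0 -0.03 0 0;0 0 -0.07 0 0;0 0 -0.11 0 0;0 0 -0.13 0 0"}}

```text
time_s: 33.15
position: [0.5705, -0.0836, 0.1887]
tool_rot: [[0.163, 0.987, 0.005], [0.987, -0.163, -0.002], [-0.001, 0.005, -1.0]]
ft_force: [0.3, 0.0, 0.1]
grip_width: 0.0853
```

```bash
python3 go.py .5227 -.300 .19 81.8
```

```text
t 33.15 pos [ 0.5705 -0.0836  0.1887] head -9.38 zaxis [ 0.0049 -0.0018 -1.    ] w 0.0853 F [0.3 0.  0.1] q6 -10.7
shift [-0.2213 -0.0119 -0.0012] turn rad 1.5502
```

Request:
{"fn": "play_rows", "kwargs": {"targets": "-0.05 -0.003 0 -0.15 0;-0.1 -0.006 0 -0.3 0;-0.15 -0.009 0 -0.45 0;-0.2 -0.011 0 -0.6 0;-0.221 -0.012 0 -0.75 0"}}

```text
time_s: 33.65
position: [0.5209, -0.3023, 0.185]
tool_rot: [[-0.526, 0.85, 0.0], [0.85, 0.526, -0.001], [-0.001, -0.0, -1.0]]
ft_force: [0.5, -0.4, 0.7]
grip_width: 0.0854
```

Request:
{"fn": "play_rows", "kwargs": {"targets": "0 0 0 -0.15 0;0 0 0 -0.3 0;0 0 0 -0.45 0;0 0 0 -0.6 0;0 0 0 -0.75 0"}}

```text
time_s: 34.15
position: [0.5218, -0.2995, 0.1849]
tool_rot: [[-0.965, 0.262, 0.0], [0.262, 0.965, 0.0], [-0.0, 0.0, -1.0]]
ft_force: [0.3, -1.1, -0.3]
grip_width: 0.0854
```

```bash
python3 go.py .5227 -.300 .15 81.8
```

```text
t 34.15 pos [ 0.5218 -0.2995  0.1849] head 74.82 zaxis [ 0.  0. -1.] w 0.0854 F [ 0.3 -1.1 -0.3] q6 -115.9
shift [-0.001  -0.0002  0.0349] turn rad -0.1217
```

Descend to commanded z about 0.046.

Request:
{"fn": "play_rows", "kwargs": {"targets": "-0.001 0 0.02 -0.122 0;-0.001 0 0.06 -0.122 0;-0.001 0 0.1 -0.122 0;-0.001 0 0.13 -0.122 0;-0.001 0 0.139 -0.122 0"}}

```text
time_s: 34.65
position: [0.5216, -0.2988, 0.043]
tool_rot: [[-0.989, 0.148, -0.004], [0.148, 0.989, 0.004], [0.005, 0.003, -1.0]]
ft_force: [-0.6, 0.3, 0.4]
grip_width: 0.0853
```

Request:
{"fn": "play_rows", "kwargs": {"targets": "0 0 0 0 0;0 0 0 0 1;0 0 0 0 1;0 0 0 0 1;0 0 0 0 1"}}

```text
time_s: 35.15
position: [0.5236, -0.3007, 0.0481]
tool_rot: [[-0.989, 0.148, 0.003], [0.148, 0.989, -0.003], [-0.004, -0.003, -1.0]]
ft_force: [-0.4, -1.5, 6.4]
grip_width: 0.0571
```

Request:
{"fn": "play_rows", "kwargs": {"targets": "0 0 0 0 1;0 0 -0.01 0 1;0 0 -0.05 0 1;0 0 -0.10 0 1;0 0 -0.145 0 1"}}

```text
time_s: 35.65
position: [0.5226, -0.2994, 0.194]
tool_rot: [[-0.989, 0.148, 0.001], [0.148, 0.989, -0.0], [-0.001, -0.0, -1.0]]
ft_force: [0.9, -0.3, -1.6]
grip_width: 0.0571
```

```bash
python3 go.py .5214 -.001 .19 80.6
```

```text
t 35.65 pos [ 0.5226 -0.2994  0.194 ] head 81.47 zaxis [ 7.e-04 -4.e-04 -1.e+00] w 0.0571 F [ 0.9 -0.3 -1.6] q6 -122.5
shift [0.0454 0.2949 0.0039] turn rad 0.0153
```

Request:
{"fn": "play_rows", "kwargs": {"targets": "0.005 0.035 0 0.008 1;0.012 0.08 0 0.015 1;0.019 0.125 0 0.015 1;0.026 0.17 0 0.015 1;0.033 0.215 0 0.015 1"}}

```text
time_s: 36.15
position: [0.5215, -0.0804, 0.1919]
tool_rot: [[-0.987, 0.164, 0.001], [0.164, 0.987, -0.0], [-0.001, 0.0, -1.0]]
ft_force: [0.9, 0.6, -1.3]
grip_width: 0.0569
```

```bash
python3 go.py .5214 -.0015 .19 80.6
```

```text
t 36.15 pos [ 0.5215 -0.0804  0.1919] head 80.59 zaxis [ 7.e-04 -1.e-04 -1.e+00] w 0.0569 F [ 0.9  0.6 -1.3] q6 -102.2
shift [0.013  0.0778 0.0019] turn rad -0.0002
```

Request:
{"fn": "play_rows", "kwargs": {"targets": "0.007 0.04 0 0 1;0.012 0.068 0 0 1;0.013 0.078 0 0 1;0.013 0.078 0.03 0 1;0.013 0.078 0.07 0 1"}}

```text
time_s: 36.65
position: [0.5232, -0.0036, 0.1223]
tool_rot: [[-0.987, 0.163, 0.006], [0.163, 0.987, -0.002], [-0.006, -0.001, -1.0]]
ft_force: [1.4, -0.4, -3.8]
grip_width: 0.0568
```

```bash
python3 go.py .5214 -.0015 .057 80.6
```

```text
t 36.65 pos [ 0.5232 -0.0036  0.1223] head 80.64 zaxis [ 0.0055 -0.0016 -1.    ] w 0.0568 F [ 1.4 -0.4 -3.8] q6 -94.0
shift [0.0025 0.0018 0.0652] turn rad 0.0007
```

Request:
{"fn": "play_rows", "kwargs": {"targets": "0 0.001 0.03 0 1;0 0.001 0.05 0 1;0 0.001 0.06 0 1;0 0.001 0.063 0 1;0 0.001 0.065 0 1"}}

```text
time_s: 37.15
position: [0.5227, -0.0026, 0.0567]
tool_rot: [[-0.987, 0.164, 0.001], [0.164, 0.987, -0.0], [-0.001, -0.0, -1.0]]
ft_force: [0.0, -0.5, -1.9]
grip_width: 0.0567
```

Request:
{"fn": "play_rows", "kwargs": {"targets": "0 0 0.001 0 1;0 0 0.001 0 1;0 0 0.001 0 1;0 0 0.001 0 0;0 0 0.001 0 0"}}

```text
time_s: 37.65
position: [0.5221, -0.0021, 0.0551]
tool_rot: [[-0.987, 0.163, 0.0], [0.163, 0.987, 0.0], [-0.0, 0.0, -1.0]]
ft_force: [-0.1, 1.1, -0.6]
grip_width: 0.0831
```

Request:
{"fn": "play_rows", "kwargs": {"targets": "0 0 0.001 0 0;0 0 -0.03 0 0;0 0 -0.07 0 0;0 0 -0.11 0 0;0 0 -0.15 0 0"}}

```text
time_s: 38.15
position: [0.5218, -0.002, 0.2064]
tool_rot: [[-0.987, 0.163, -0.0], [0.163, 0.987, 0.0], [0.001, 0.0, -1.0]]
ft_force: [0.6, -0.2, -0.0]
grip_width: 0.0851
```

Request:
{"fn": "play_rows", "kwargs": {"targets": "0.04 0 -0.02 0 0;0.08 0 -0.04 0 0;0.12 0 -0.06 0 0;0.15 0 -0.06 0 0;0.15 0 -0.06 0 0"}}

```text
time_s: 38.65
position: [0.3714, 0.0232, 0.2656]
tool_rot: [[-0.987, 0.163, 0.001], [0.163, 0.987, -0.0], [-0.001, 0.0, -1.0]]
ft_force: [-0.5, 0.5, 0.2]
grip_width: 0.0856
```

```bash

python3 - <<'E'
from m import *
import pickle
for n in('scene','top'):
  for tag,d in(('0',pickle.load(open(n+'0.pkl','rb'))),('9',grab(n,'a9'+n))):
    P=cloud(d)
    for nm,c,lo,hi in(('jar',(.445,.235),.065,.11),('tum',(.521,-.002),.095,.112),('can',(.57,-.085),.1,.115),('mea',(.594,.06),.09,.106),('scoop',(.452,.385),.056,.08),('bowl',(.78,.207),.02,.04)):
        m=(P[...,2]>lo)&(P[...,2]<hi)&(np.hypot(P[...,0]-c[0],P[...,1]-c[1])<(.045 if nm not in('scoop','bowl') else .06));p=P[m]
        if len(p)>20: print(n,tag,nm,len(p),((p.max(0)+p.min(0))/2).round(4),fitc(p[:,:2])[0].round(4),p[:,2].max().round(3))
E
python3 go.py .5214 -.0015 .057 80.6
```

```text
scene 0 tum 228 [ 0.521  -0.0016  0.1027] [ 0.522  -0.0012] 0.11
scene 0 can 318 [ 0.5717 -0.084   0.1071] [ 0.5726 -0.0829] 0.114
scene 0 mea 253 [0.5952 0.0611 0.0978] [0.5956 0.0614] 0.106
scene 0 scoop 427 [0.4564 0.3809 0.0668] [0.4637 0.3834] 0.078
scene 0 bowl 484 [0.7727 0.2061 0.0282] [0.7729 0.2063] 0.036
scene 9 jar 356 [0.4602 0.2348 0.0878] [0.4445 0.2341] 0.11
scene 9 tum 226 [ 0.5217 -0.0036  0.1028] [ 0.5228 -0.0035] 0.111
scene 9 can 323 [ 0.5701 -0.0851  0.1066] [ 0.572 -0.084] 0.113
scene 9 mea 252 [0.5948 0.0611 0.0978] [0.5958 0.0614] 0.106
scene 9 scoop 428 [0.4569 0.3811 0.0667] [0.4638 0.3838] 0.077
scene 9 bowl 504 [0.7722 0.2061 0.0283] [0.7729 0.2064] 0.037
top 0 tum 82 [ 0.5202 -0.0031  0.1035] [ 0.5205 -0.0033] 0.11
top 0 can 287 [ 0.5693 -0.0867  0.1072] [ 0.5692 -0.0862] 0.114
top 0 mea 87 [0.5939 0.0592 0.0973] [0.5936 0.0591] 0.104
top 0 scoop 242 [0.4534 0.3805 0.0665] [0.4559 0.3844] 0.077
top 0 bowl 176 [0.7815 0.2061 0.0276] [0.7729 0.2051] 0.035
top 9 jar 60 [0.4447 0.2304 0.0877] [0.4438 0.2336] 0.11
top 9 tum 81 [ 0.5215 -0.0057  0.1036] [ 0.5217 -0.0054] 0.109
top 9 can 285 [ 0.5695 -0.088   0.107 ] [ 0.5686 -0.0874] 0.114
top 9 mea 84 [0.5938 0.0592 0.0977] [0.5937 0.0591] 0.105
top 9 scoop 244 [0.4535 0.381  0.0665] [0.4557 0.3837] 0.077
top 9 bowl 176 [0.7745 0.2065 0.0278] [0.7723 0.2049] 0.036
t 38.75 pos [0.3742 0.0224 0.2652] head 80.6 zaxis [ 1.e-03 -1.e-04 -1.e+00] w 0.0853 F [-0.1 -0.4  0.1] q6 -95.5
shift [-0.149   0.0005  0.2083] turn rad 0.0001
```

View pics/a9scene.png

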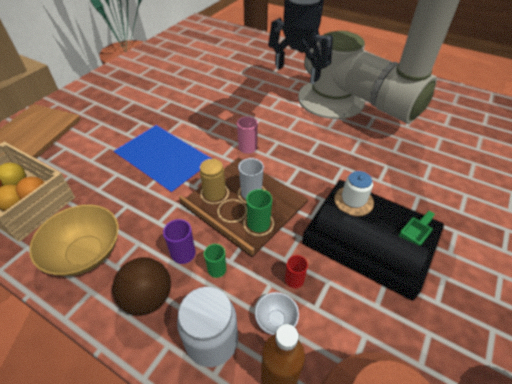

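All three are back within about 2.5 mm of their start. In the picture the canister is at (212,180), the tumbler at (251,178), the measure at (258,210) and the jar on the coaster at (357,187). The gripper is clear, so I'm handing in.

Request:
{"fn": "play_rows", "kwargs": {"targets": "0 0 0 0 0;0 0 0 0 0"}}

```text
time_s: 38.95
position: [0.3748, 0.0221, 0.2646]
tool_rot: [[-0.987, 0.163, -0.001], [0.163, 0.987, 0.0], [0.001, 0.0, -1.0]]
ft_force: [0.3, -0.2, 1.0]
grip_width: 0.0853
```

```bash
python3 -c "
from rig import env
print(env.close_job())"
```

```text
the job is handed in; nothing more can be done
None
```

I moved the tumbler, canister and measuring cup onto the mat, and all three stood there while the jar was still in its place. I then set the jar on the coaster (about 13 N at the wrist on contact) and put the three back. The job was handed in at about 39 s; no verdict is reported.

**Last checks, both cameras:**
- **Jar:** within about 2 mm of the coaster's centre and upright.
- **Three vessels:** tumbler about 2.5 mm from its start position, canister about 1.5 mm, measure under 1 mm. All upright, with the gripper clear.
- **Bystanders:** the scoop and the bowl are unmoved within measurement noise.

**Disagreement:** the two cameras differ by 2–4 mm in absolute position, but the start-to-end comparison within each camera agrees. No check failed.

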